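Walk the lamp base to its stop and seat its lens retainer

ROBOT

A 6-joint arm with a two-finger parallel gripper is mounted at the origin on the work surface. World frame = base frame: x ahead of the robot, y to its left, z up, the work surface at z = 0. Lengths are in mm, angles in rad, forces in N, time in s.
With the tool pointing down it reaches from about 350 to 975 mm from the base axis. Payload 7.1 kg.
Tool frame: the origin (TCP) lies between the finger pads; the fingertips stand 8 mm ahead of it and the grasp point (between the pads) lies 11 mm behind it; x points along the fingers, y is the direction in which the jaws open and shut, and the axes are right-handed (so a half turn about x gives the same grasp; the last joint's range is limited). The gripper opens to 88 mm and grips with 3 to 60 N. Pads are 20 mm wide; open, the fingers measure 115 mm over their backs; the gripper's body (75 mm by 178 mm) begins 61 mm behind the grasp point.
Start: joints at [1.235, 0.423, 1.63, -0, 1.089, -0.019], TCP at [194.673, 593.892, 230.675] pointing down, gripper open.
Joint ranges: [-3, 3], [-0.9, 2.11], [0.09, 2.58], [-1.31, 4.45], [0.11, 2.69], [-2.54, 2.54]. Speed limits (rad/s): [2.39, 2.39, 3.01, 3.14, 3.14, 3.14].

INTERFACE

Orientations are given as a rotation vector (axis times angle).
In Python, from workcell import ctrl gives the robot as it stands.
- The arm moves only by the tool apply_moves, never from a script. Its argument "increments" is a list of rows, each an object with "gripper": the opening in per cent of the stroke, from 0 (shut) to 100 (fully open); "delta_pos": the shift along the tool's x, y, z in cm, a list of three; "dr": the turn, a rotation vector about the tool's x, y, z in rad, a list of three. In form: [{"gripper": gripper, "delta_pos": [dx, dy, dz], "dr": [ax, ay, az]}, ...]. A call has exactly 5 rows; each row shifts and turns the commanded pose from where the row before left it, along the tool's axes as they then stand; what a row does not reach is not made up. A row lasts 1/12 s, in which the tool goes at most 41.7 mm and 7.16 degrees, less where a joint would pass 70% of its speed; a pose out of reach is approached as far as the arm can. A call with a gripper value outside its range is refused whole. The fingers move at their own pace and stop on an object; the grip force is fixed at half the most. Time passes only in rows, so rows that do not move let the fingers close, or fill a call up. It gives the time, the measured TCP pose, the force and the opening at its end, in the units of the state.
- ctrl.get_obs(): the state, without advancing time (a new reading comes with each control period).
- ctrl.get_image(name): name is "side" or "top" or "wrist"; returns a dict with "img" (420x560x3 uint8, red, green, blue), "range_z" (420x560 float32, mm along the optical axis (not along the pixel's ray), 0 where there is no reading), "mtx" (3x3 intrinsics, pixels), "k1" (the pictures are not rectified: a ray, as slopes to the right and down, at radius r is drawn at 1 + k1 r^2 times it, then the intrinsics apply), "rvec" (rotation vector, rad) and "tvec" (3), from world to camera coordinates, as OpenCV has them. Camera axes: x right, y down, z forward; pixel columns grow to the right and rows downward; lengths in mm; the calibration is good to about 2 mm. A picture is of the moment at which its call begins.
- ctrl.close_job(): hands the job in, once; it reports no verdict.
The state is a dict: "t": time; "qpos": joint angles; "qvel": joint speeds; "joint_torque": joint torques, N m; "ee_pos": TCP position; "orientation": TCP orientation; "ft_force": force on the tool from outside, world axes, zero at the start; "moment": the same for the moment, N m; "width": finger opening in mm.
Only numpy, scipy, OpenCV 4.12 (cv2) and the standard library are available. Lean on these libraries where they do the work, as an engineer would, in place of code of your own. Each camera call takes 0.05 s, during which the arm holds its last target. There are 200 camera calls.

TASK

Walk the heavy microscope lamp base up to the metal stop rail by pushing its two near corners in turn in short steps (not by its black control box, and never slewing it more than about 25 degrees from square to the rail) until its far side sits flush against the rail, roughly centred on it. Then lift the pressing bar out of its slanted rest, stand it upright on the bench and let go, take it again from above, and with the bar upright press the lens retainer straight down until it is fully home; do not touch the retainer with the fingers. Finish with the bar standing upright by itself on the bench, and leave the jar, the slide box and the beaker where they are.

Things in the scene. Friction and masses are not known exactly. Their poses are not given: they have to be found in the camera images.
- stop: fixed aluminium rail on the bench, 280 long (its y) x 25 deep x 25 high. Origin: middle of its near, contact face at bench level; x points away from the robot into the rail, z up
- base: heavy cream-white lamp base, slab 110 deep (x) x 190 wide (y) x 45 high, 1.3 to 1.9 kg on rubber feet: sliding it takes about 8 to 20 N. Origin: centre of its underside; x points to the far side, which must meet the rail. It starts 50 to 85 mm short of the rail. A push at a near corner, 75 mm off its middle, turns it about a point some 40 mm beyond the middle
- control_box: black box in the middle of the base's near face (base x = -55), not to be pushed: 92 wide, standing out 26, 40 high (46 at its dial), so only 49 mm of near face is free at each corner. Origin: at bench level under the middle of the face where it joins the base
- far_left (a point): point on the bottom of the base's far face, 90 mm to the left (+y) of its middle
- far_right (a point): the same, 90 mm to the right (-y)
- retainer (a joint): how far the lens retainer has been pressed down, in m: about 0 at the start, 0.008 fully home. It stays where it is left; it starts to move at about 8 N
- retainer_top (a point): centre of the top of the lens retainer, a steel disc of 65 diameter in a black collar (92 outside, 70 inside diameter, rim 59 above the bench) centred on top of the base; its top is 61 above the bench (2 above the rim) at the start, 53 when fully home
- bar: pressing bar: square aluminium bar 34 x 34 x 120 with black ends, 0.3 kg. Origin: centre of its lower end; z runs along it to the upper end. It starts leaning in the rest 45 degrees from vertical, upper end roughly to the robot's right, in the rest's x direction, two sides facing the rest's +y and -y
- rest: fixed grey slanted rest, foot plate 140 (x) x 80 (y). Origin: centre of its underside; x: horizontal direction in which the bar leans. The bar's lower end is at x = -30, z = 35, its upper end at x = 55, z = 120. Cheeks, 49 over all, hold the bar's lowest 30; above them its sides are free; slat and post under it are 26 wide, under 85 high. Lift the bar straight up
- jar: brown glass jar, 60 diameter, 85 high, to be left alone. Origin: centre of its underside
- slide_box: flat grey plastic slide box 120 (x) x 75 (y) x 35 high to the right, to be left alone. Origin: centre of its underside
- beaker: open glass beaker, 70 diameter, 90 high, to be left alone. Origin: centre of its underside
Things that resemble listed ones, but are neither listed nor needed, are in the scene too. There is more than one size of the base; the job needs the smallest. Of the things like the bar, leave any that is pink; of the rest the smaller one is meant.

How it is judged:
By the outcome, as a careful person would: the job done as asked, in the order asked, and still so for the second after the job is handed in, with the robot touching nothing.
It also fails if it takes over 72 s, if anything falls off the work surface, if the arm or the gripper's body presses on something with over 40 N, if the wrist force passes 120 N, or if a joint passes its speed limit or range.

## Working session

There is one attempt and no reset: what is moved stays moved. The work goes in short steps, Python scripts to look and compute and a tool call to move; the robot and the scene stay as the last step left them, time stands still between calls to the robot, and variables do not carry over. Pictures are saved under pics/ and viewed, about 8 in all and at most 12, crops included, and the job is handed in when it is done.

Besides the shell and the picture viewer there is one more tool, called after ">>>" as name(argument=value, ...), one argument or row to a line, values as JSON. apply_moves: Moves the arm, as the interface text tells. Its arguments: {"type":"object","properties":{"increments":{"type":"array","items":{"type":"object","properties":{"gripper":{"type":"number"},"delta_pos":{"type":"array","items":{"type":"number"}},"dr":{"type":"array","items":{"type":"number"}}}}}},"required":["increments"]}

```bash
mkdir -p pics; ls; cat > h.py <<'E'
import numpy as np, cv2
from workcell import ctrl
from scipy.spatial.transform import Rotation as R
def cloud(d):
    z=d["range_z"];h,w=z.shape;K=d["mtx"]
    u,v=np.meshgrid(np.arange(w),np.arange(h))
    p=np.stack([u,v],-1).reshape(-1,1,2).astype(float)
    n=cv2.undistortPoints(p,K,np.array([d["k1"],0,0,0,0.])).reshape(h,w,2)
    c=np.dstack([n*z[...,None],z])
    Rm=cv2.Rodrigues(np.array(d["rvec"],float))[0]
    P=(c-np.array(d["tvec"]).reshape(3))@Rm
    P[z==0]=np.nan
    return P
def save(n,d,crop=None,s=1):
    im=d["img"][...,::-1]
    if crop: im=im[crop[1]:crop[3],crop[0]:crop[2]]
    cv2.imwrite("pics/"+n,cv2.resize(im,None,fx=s,fy=s,interpolation=cv2.INTER_CUBIC))
E
python3 - <<'E'
from h import *
o=ctrl.get_obs();print(o)
d={n:ctrl.get_image(n) for n in("top","side")}
for n in d: np.savez(n+"0.npz",**d[n])
for n in d: print(n,d[n]["mtx"],d[n]["k1"],-cv2.Rodrigues(np.array(d[n]["rvec"],float))[0].T@np.array(d[n]["tvec"]).ravel())
im=d["top"]; save("top0.png",im,s=1.4); save("side0.png",d["side"],s=1.4)
E
```

```text
pics
{'t': 0.0, 'qpos': array([ 1.23499496e+00,  4.23819068e-01,  1.63068844e+00,  1.58904192e-05,
        1.08859660e+00, -1.90020815e-02]), 'qvel': array([-0.00229893, -0.00014898,  0.0014871 , -0.00039523,  0.00032689,
        0.00079634]), 'joint_torque': array([-2.49952527e-04, -5.44649148e+01, -2.73659384e+01,  6.42934721e-02,
        2.29060685e-02, -1.43394800e-04]), 'ee_pos': array([194.49784268, 593.39409095, 229.91589495]), 'orientation': array([ 0.24747023,  1.55673955, -0.24981136]), 'ft_force': array([ 0.7359928 ,  0.07639854, -0.50045762]), 'moment': array([-0.01700886, -0.02103935,  0.02894064]), 'width': 88.1179043555403}
top [[419.59140985   0.         277.55401632]
 [  0.         419.59140985 210.54663665]
 [  0.           0.           1.        ]] -0.006226712579897295 [ 305.87806819   99.53073803 1235.19181067]
side [[500.32537078   0.         284.11807915]
 [  0.         500.32537078 214.42162425]
 [  0.           0.           1.        ]] -0.17423144177124816 [ 301.7915097  1325.55245651 1330.29146142]
```

View pics/top0.png

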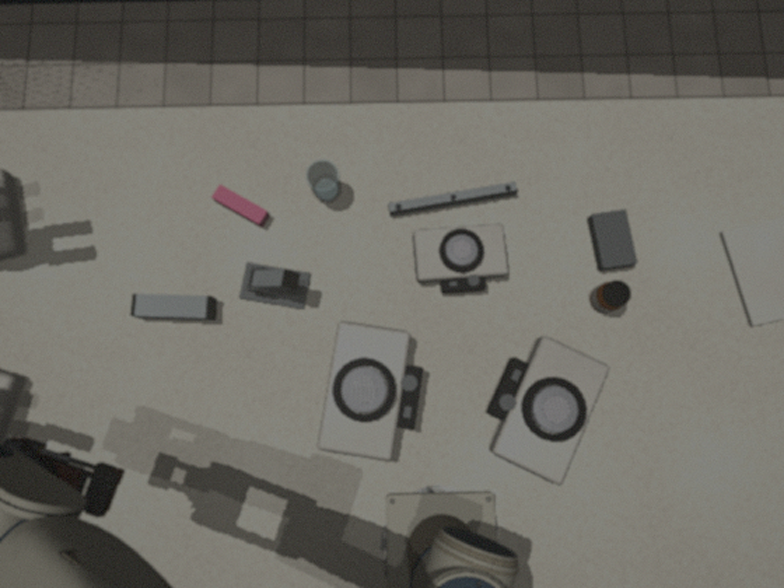

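View pics/side0.png

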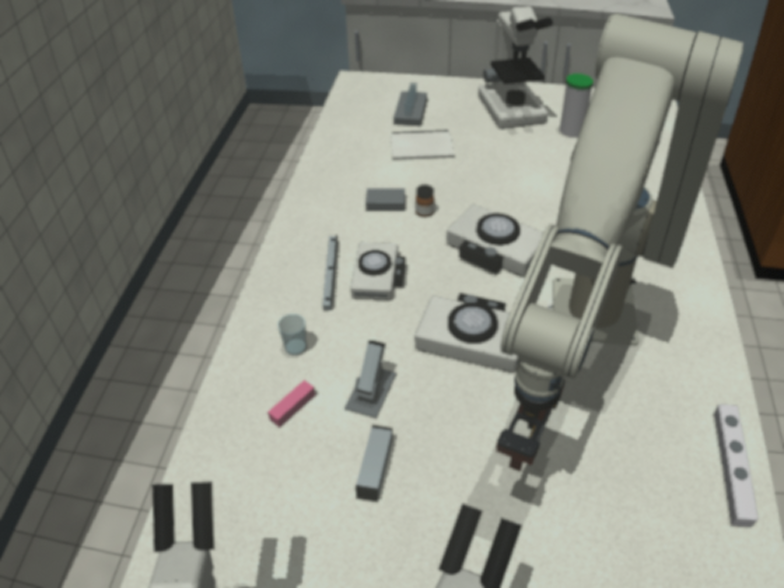

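Top view: the rail is at (453,198), the small base at (461,253), and the larger look-alike bases at (365,390) and (550,410). The bar in its rest is at (275,283), with a larger silver bar at (173,307) and a pink one at (240,205). I choose the base at (461,253) and the bar in the rest.

```bash
cat >> h.py <<'E'
def rect(P,lo,hi,box):
    m=(P[...,2]>lo)&(P[...,2]<hi)&(P[...,0]>box[0])&(P[...,0]<box[1])&(P[...,1]>box[2])&(P[...,1]<box[3])
    m=cv2.morphologyEx(m.astype(np.uint8),cv2.MORPH_OPEN,np.ones((2,2),np.uint8))>0
    q=P[m]
    if len(q)<5: return None
    r=cv2.minAreaRect(q[:,:2].astype(np.float32))
    return np.round(r[0],1),np.round(r[1],1),round(r[2],2),len(q),np.round(np.median(q[:,2]),1)
E
python3 - <<'E'
from h import *
d=dict(np.load("top0.npz"));P=cloud(d)
def at(u,v): return np.round(P[int(v/1.4),int(u/1.4)],0)
for n,u,v in [("rail",420,203),("railL",395,208),("railR",512,188),("baseslab",430,235),("ret",461,248),("bar",268,278),("bartop",292,281),("restL",250,270),("jar",615,294),("slide",612,240),("beaker",325,190),("bigbar",173,307),("cb",463,285)]: print(n,at(u,v))
print("bench",np.nanmedian(P[150:200,100:120,2]))
c=at(461,253)
print("rail",rect(P,15,35,(c[0]+30,c[0]+230,c[1]-200,c[1]+250)))
print("base",rect(P,38,66,(c[0]-130,c[0]+100,c[1]-150,c[1]+150)))
print("ret",rect(P,57,70,(c[0]-100,c[0]+100,c[1]-100,c[1]+100)))
b=at(268,278)
bx=(b[0]-110,b[0]+110,b[1]-130,b[1]+130)
print("restfoot",rect(P,4,200,bx))
print("bar",rect(P,50,200,bx));print("barup",rect(P,97,200,bx))
save("c0.png",d,(150,100,400,240),3)
E
```

```text
rail [708.  24.  25.]
railL [699.  78.  29.]
railR [ 740. -174.   25.]
baseslab [634.   6.  45.]
ret [599. -55.  61.]
bar [538. 334.  94.]
bartop [527. 283. 118.]
restL [575. 392.   5.]
jar [ 493. -354.   85.]
slide [ 618. -377.   36.]
beaker [720. 221.  90.]
bigbar [490. 538.  46.]
cb [526. -57.  43.]
bench 0.3769773226219464
rail (array([715. , -53.2]), array([ 22.5, 286.8]), 11.2, 803, np.float64(nan))
base (array([ 571.5, -152.7]), array([ 28.1, 174.5]), 76.63, 2574, np.float64(nan))
ret (array([594.9, -62.7]), array([65. , 90.2]), 46.37, 588, np.float64(nan))
restfoot (array([541. , 370.4]), array([ 99.4, 221.8]), 14.89, 1307, np.float64(nan))
bar (array([nan, nan]), array([0., 0.]), 0.0, 512, np.float64(nan))
barup (array([525. , 295.5]), array([42.7, 61.6]), 36.88, 277, np.float64(nan))
```

View pics/c0.png

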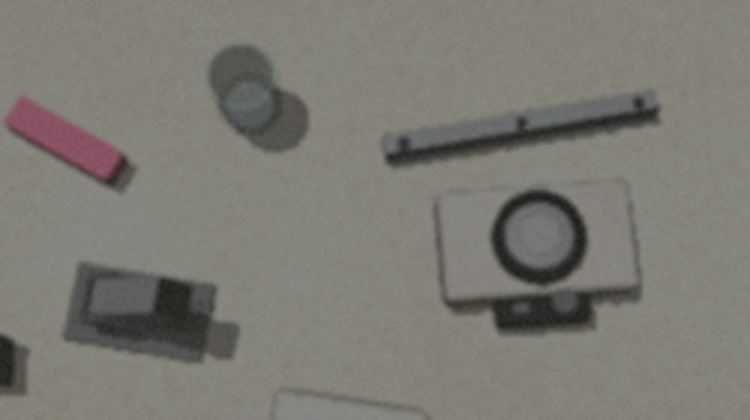

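The crop shows the chosen base with its black box at (545,310), a retainer disc at (540,237), the rail at (520,125), and the bar leaning in its rest with its black upper end at (175,297). Next come cleaner fits.

```bash
cat >> h.py <<'E'
from scipy.optimize import minimize
def sel(P,lo,hi,box):
    q=P.reshape(-1,3); q=q[np.isfinite(q[:,0])]
    return q[(q[:,2]>lo)&(q[:,2]<hi)&(q[:,0]>box[0])&(q[:,0]<box[1])&(q[:,1]>box[2])&(q[:,1]<box[3])]
def fitrect(q,L,W,ang0,c0=None):
    """least-outlier fit of rectangle L(along ang) x W to points: maximise inside count softly"""
    c0=np.median(q[:,:2],0) if c0 is None else c0
    def f(p):
        c,s=np.cos(p[2]),np.sin(p[2]); e=q[:,:2]-p[:2]
        a=abs(e@[c,s])-L/2; b=abs(e@[-s,c])-W/2
        return np.mean(np.minimum(np.maximum(np.maximum(a,b),0),8))
    best=None
    for da in np.radians([-6,-3,0,3,6]):
      for k in range(3):
        r=minimize(f,[*(c0+np.random.randn(2)*3),ang0+da],method="Nelder-Mead",options=dict(initial_simplex=None,xatol=.05,fatol=1e-5))
        if best is None or r.fun<best.fun: best=r
    return best.x, best.fun
def edges(q,ang):
    c,s=np.cos(ang),np.sin(ang); a=q[:,:2]@[c,s]; b=q[:,:2]@[-s,c]
    return np.percentile(a,[.7,99.3]),np.percentile(b,[.7,99.3])
def basepose(P,c):
    q=sel(P,40,49,(c[0]-115,c[0]+90,c[1]-135,c[1]+135))
    # drop specks: keep largest connected blob through xy raster
    g=np.zeros((300,300),np.uint8); ij=((q[:,:2]-np.array(c)+150)).astype(int); ok=((ij>=0)&(ij<300)).all(1)
    q=q[ok];ij=ij[ok]; g[ij[:,0],ij[:,1]]=1
    return q
def boxfit(q,ang0):
    """depth (x') by edges per column bins: fit far edge & near edge lines"""
    c,s=np.cos(ang0),np.sin(ang0)
    return None
E
python3 - <<'E'
from h import *
d=dict(np.load("top0.npz"));P=cloud(d);V=d["img"].astype(int)
g=V.sum(2)
def rr(lo,hi,box,name,bright=None):
    m=(P[...,2]>lo)&(P[...,2]<hi)&(P[...,0]>box[0])&(P[...,0]<box[1])&(P[...,1]>box[2])&(P[...,1]<box[3])
    if bright: m&=bright(V)
    n,l,st,_=cv2.connectedComponentsWithStats(m.astype(np.uint8),connectivity=4)
    k=1+np.argmax(st[1:,4]); q=P[l==k]
    r=cv2.minAreaRect(q[:,:2].astype(np.float32));print(name,np.round(r[0],1),np.round(r[1],1),round(r[2],1),len(q))
    return q
rr(18,32,(640,800,-230,130),"rail")
q=rr(35,70,(500,700,-180,90),"base+box")
q=rr(35,70,(500,700,-180,90),"base bright",lambda V:(V.sum(2)>380))
q=rr(3,25,(440,640,200,480),"foot")
q=rr(97,140,(440,640,200,480),"barup")
q=rr(45,140,(440,640,200,480),"bar"); np.save("barq.npy",q)
print("cream sum", V[235*10//14,430*10//14],V[int(285/1.4),int(450/1.4)])
for x in range(-130,0,1): pass
E
```

```text
rail [721.  -46.9] [ 27.7 281. ] 9.1 769
base+box [583.4 -56.7] [136.5 190.5] 3.1 2662
base bright [594.4  -1.8] [99.3 71.5] 3.6 536
foot [537.8 335.9] [151.6  86.3] 81.1 672
barup [531.8 302.2] [60.9 35.4] 78.2 278
bar [536.9 328.8] [115.  50.] 78.6 561
cream sum [134 132 125] [67 71 70]
```

```bash
cat >> h.py <<'E'
def down(yaw,flip=0):
    """tool x down, tool y at world yaw angle (rad)"""
    y=np.array([np.cos(yaw),np.sin(yaw),0]); x=np.array([0,0,-1.]); return np.stack([x,y,np.cross(x,y)],1)
def plan(p,Rt=None,o=None):
    o=o or ctrl.get_obs(); Rc=R.from_rotvec(o["orientation"]).as_matrix()
    Rt=Rc if Rt is None else Rt
    rv=R.from_matrix(Rc.T@Rt).as_rotvec(); dp=Rt.T@(np.array(p,float)-o["ee_pos"])/10
    print("t",round(o["t"],2),"at",np.round(o["ee_pos"],1),"F",np.round(o["ft_force"],1),"w",round(o["width"],1))
    print(" turn first:",np.round(rv,3),"then shift cm:",np.round(dp,2))
E
python3 - <<'E'
from h import *
o=ctrl.get_obs();Rc=R.from_rotvec(o["orientation"]).as_matrix();print(np.round(Rc,3))
d=dict(np.load("top0.npz"));P=cloud(d)
for u,v in[(365,390),(550,410),(410,380),(510,385)]: print(np.round(P[int(v/1.4),int(u/1.4)]))
print(np.round(P[int(338/1.4)+3,int(545/1.4)]))
a=np.radians(9.1)
for off in(0,np.pi): plan([500,12,28],down(a+np.pi/2+off))
E
```

```text
[[-0.     0.312  0.95 ]
 [-0.001  0.95  -0.312]
 [-1.    -0.001 -0.   ]]
[316. 146.  87.]
[ 272. -209.   86.]
[333.  58.  65.]
[ 319. -142.   54.]
[ 403. -215.   62.]
t 0.1 at [194.5 593.5 230. ] F [0.1 0.7 0. ] w 87.9
 turn first: [-0.476 -0.     0.001] then shift cm: [ 20.2  -62.25  20.97]
t 0.1 at [194.5 593.5 230. ] F [0.1 0.7 0. ] w 87.9
 turn first: [2.666e+00 2.000e-03 0.000e+00] then shift cm: [ 20.2   62.25 -20.97]
```

>>> apply_moves(
  increments=[
    {"gripper":0,"delta_pos":[0,0,0],"dr":[-0.119,0,0]},
    {"gripper":0,"delta_pos":[0,0,0],"dr":[-0.119,0,0]},
    {"gripper":0,"delta_pos":[0,-1.5,0.5],"dr":[-0.119,0,0]},
    {"gripper":0,"delta_pos":[0,-3,1],"dr":[-0.119,0,0]},
    {"gripper":0,"delta_pos":[0,-3.6,1.2],"dr":[0,0,0]},
  ],
)

```text
t: 0.52
ee_pos: [226.4, 515.1, 230.0]
orientation: [-0.132, 1.567, 0.132]
ft_force: [0.4, -0.3, 0.1]
width: 58.0
```

>>> apply_moves(
  increments=[
    {"gripper":0,"delta_pos":[0,-3.6,1.2],"dr":[0,0,0]},
    {"gripper":0,"delta_pos":[0,-3.6,1.2],"dr":[0,0,0]},
    {"gripper":0,"delta_pos":[0,-3.6,1.2],"dr":[0,0,0]},
    {"gripper":0,"delta_pos":[0,-3.6,1.2],"dr":[0,0,0]},
    {"gripper":0,"delta_pos":[0,-3.6,1.2],"dr":[0,0,0]},
  ],
)

```text
t: 0.93
ee_pos: [315.3, 345.3, 230.5]
orientation: [-0.126, 1.567, 0.125]
ft_force: [1.5, -0.0, -0.8]
width: 24.5
```

>>> apply_moves(
  increments=[
    {"gripper":0,"delta_pos":[0,-3.6,1.2],"dr":[0,0,0]},
    {"gripper":0,"delta_pos":[0,-3.6,1.2],"dr":[0,0,0]},
    {"gripper":0,"delta_pos":[0,-3.6,1.2],"dr":[0,0,0]},
    {"gripper":0,"delta_pos":[0,-3.6,1.2],"dr":[0,0,0]},
    {"gripper":0,"delta_pos":[0,-3.6,1.2],"dr":[0,0,0]},
  ],
)

```text
t: 1.35
ee_pos: [403.1, 177.1, 230.7]
orientation: [-0.125, 1.567, 0.125]
ft_force: [0.5, 1.6, 0.1]
width: 0.2
```

```bash
python3 - <<'E'
from h import *
plan([500,12,28],down(np.radians(99.1)))
E
```

```text
t 1.35 at [403.1 177.1 230.7] F [0.5 1.6 0.1] w 0.2
 turn first: [ 0.001 -0.    -0.   ] then shift cm: [ 20.27 -17.84   6.96]
```

>>> apply_moves(
  increments=[
    {"gripper":0,"delta_pos":[0,-3.57,1.39],"dr":[0,0,0]},
    {"gripper":0,"delta_pos":[0,-3.57,1.39],"dr":[0,0,0]},
    {"gripper":0,"delta_pos":[0,-3.57,1.39],"dr":[0,0,0]},
    {"gripper":0,"delta_pos":[1,-3.57,1.39],"dr":[0,0,0]},
    {"gripper":0,"delta_pos":[2,-3.56,1.39],"dr":[0,0,0]},
  ],
)

```text
t: 1.77
ee_pos: [501.2, 12.9, 202.8]
orientation: [-0.125, 1.563, 0.124]
ft_force: [0.3, 0.4, -0.1]
width: 0.4
```

>>> apply_moves(
  increments=[
    {"gripper":0,"delta_pos":[4,0,0],"dr":[0,0,0]},
    {"gripper":0,"delta_pos":[4,0,0],"dr":[0,0,0]},
    {"gripper":0,"delta_pos":[4,0,0],"dr":[0,0,0]},
    {"gripper":0,"delta_pos":[3.5,0,0],"dr":[0,0,0]},
    {"gripper":0,"delta_pos":[1.7,0,0],"dr":[0,0,0]},
  ],
)

```text
t: 2.18
ee_pos: [496.4, 14.6, 25.4]
orientation: [-0.124, 1.573, 0.125]
ft_force: [-0.9, -0.2, -0.1]
width: 1.0
```

>>> apply_moves(
  increments=[
    {"gripper":0,"delta_pos":[0,0,1],"dr":[0,0,0]},
    {"gripper":0,"delta_pos":[0,0,0.8],"dr":[0,0,0]},
    {"gripper":0,"delta_pos":[0,0,0.5],"dr":[0,0,0]},
    {"gripper":0,"delta_pos":[0,0,0.4],"dr":[0,0,0]},
    {"gripper":0,"delta_pos":[0,0,0.3],"dr":[0,0,0]},
  ],
)

```text
t: 2.6
ee_pos: [527.5, 19.7, 30.6]
orientation: [-0.125, 1.57, 0.125]
ft_force: [-10.5, -0.5, 7.5]
width: 0.4
```

>>> apply_moves(
  increments=[
    {"gripper":0,"delta_pos":[0,0,0.3],"dr":[0,0,0]},
    {"gripper":0,"delta_pos":[0,0,0.3],"dr":[0,0,0]},
    {"gripper":0,"delta_pos":[0,0,0.3],"dr":[0,0,0]},
    {"gripper":0,"delta_pos":[0,0,0.3],"dr":[0,0,0]},
    {"gripper":0,"delta_pos":[0,0,0.3],"dr":[0,0,0]},
  ],
)

```text
t: 3.02
ee_pos: [541.3, 22.4, 30.6]
orientation: [-0.125, 1.571, 0.126]
ft_force: [-9.5, 2.8, 5.2]
width: 0.4
```

```bash
cat >> h.py <<'E'
def comp(P,lo,hi,box,dead=None):
    m=(P[...,2]>lo)&(P[...,2]<hi)&(P[...,0]>box[0])&(P[...,0]<box[1])&(P[...,1]>box[2])&(P[...,1]<box[3])
    n,l,st,_=cv2.connectedComponentsWithStats(m.astype(np.uint8),connectivity=4)
    return P[l==1+np.argmax(st[1:,4])]
RC=np.array([708.7,-48.9]);A=np.radians(9.1);U=np.array([np.cos(A),np.sin(A)]);V=np.array([-np.sin(A),np.cos(A)])
def basefit(P):
    """fit base slab top + box footprint, using points z 38..66; returns u,v of far-face middle and rel yaw"""
    e=None
    q=P.reshape(-1,3);q=q[np.isfinite(q[:,0])];q=q[(q[:,2]>41)&(q[:,2]<66)]
    r=q[:,:2]-RC;r=np.stack([r@U,r@V],1);q=r[(r[:,0]>-215)&(r[:,0]<15)&(abs(r[:,1])<160)]
    X,Y=np.meshgrid(np.arange(-53,54,3),np.arange(-93,94,3)); T=np.stack([X.ravel(),Y.ravel()],1)
    from scipy.spatial import cKDTree
    k=cKDTree(q)
    def f(p):
        c,s=np.cos(p[2]),np.sin(p[2]);Rm=np.array([[c,-s],[s,c]])
        a=np.minimum(k.query(T@Rm.T+p[:2])[0],8).mean()      # model covered by data
        l=(q-p[:2])@Rm
        ex=np.maximum(l[:,0]-55,np.maximum(abs(l[:,1])-95,-55-l[:,0])); ex=ex[(l[:,0]>-50)]
        b=np.minimum(np.maximum(ex,0),8).mean()
        return a+4*b
    best=min((minimize(f,[q[:,0].mean()+9+du,q[:,1].mean(),y],method="Nelder-Mead",options=dict(initial_simplex=np.array([q[:,0].mean()+9+du,q[:,1].mean(),y])+np.array([[0,0,0],[6,0,0],[0,6,0],[0,0,.1]]))) for y in np.radians([-18,-9,0,9]) for du in(-5,5)),key=lambda r:r.fun)
    u,v,y=best.x; c,s=np.cos(y),np.sin(y)
    near=lambda yy:np.round([u-55*c-yy*s,v-55*s+yy*c],1)
    print("base uv",np.round([u,v],1),"yaw",round(np.degrees(y),1),"fun",round(best.fun,2),"farL gap",round(-(u+55*c-90*s),1),"farR gap",round(-(u+55*c+90*s),1),"nearL75",near(75),"nearR75",near(-75))
def tcpuv():
    o=ctrl.get_obs();r=o["ee_pos"][:2]-RC;print("tcp uv",np.round([r@U,r@V],1),"z",round(o["ee_pos"][2],1),"t",round(o["t"],2),"F uv",np.round([o["ft_force"][:2]@U,o["ft_force"][:2]@V,o["ft_force"][2]],1))
E
python3 - <<'E'
from h import *
basefit(cloud(dict(np.load("top0.npz"))))
tcpuv();d=ctrl.get_image("top");basefit(cloud(d));save("p1.png",d,(200,90,500,300),2.5)
E
```

```text
base uv [-112.3   10.3] yaw -6.0 fun 1.2 farL gap 48.2 farR gap 67.0 nearL75 [-159.1   90.7] nearR75 [-174.8  -58.5]
tcp uv [-154.    96.9] z 30.6 t 3.02 F uv [-8.9  4.3  5.2]
base uv [-109.4  -58.8] yaw -11.8 fun 6.32 farL gap 37.1 farR gap 74.0 nearL75 [-147.8   25.9] nearR75 [-178.6 -120.9]
```

View pics/p1.png

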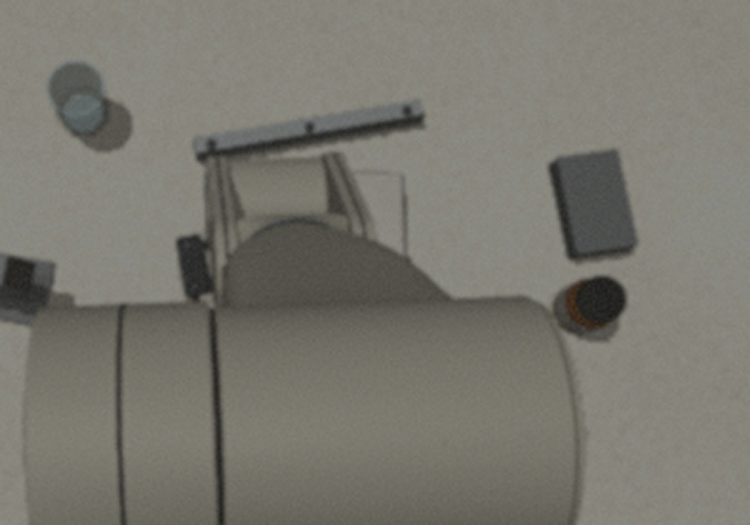

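The arm hides the base in the top view (base edge only near (405,210)), so I will add the side camera's cloud. I continue the left push by a few mm first.

>>> apply_moves(
  increments=[
    {"gripper":0,"delta_pos":[0,0,0.3],"dr":[0,0,0]},
    {"gripper":0,"delta_pos":[0,0,0.3],"dr":[0,0,0]},
    {"gripper":0,"delta_pos":[0,0,0],"dr":[0,0,0]},
    {"gripper":0,"delta_pos":[0,0,-1.5],"dr":[0,0,0]},
    {"gripper":0,"delta_pos":[0,0,-1.5],"dr":[0,0,0]},
  ],
)

```text
t: 3.48
ee_pos: [521.6, 18.5, 31.2]
orientation: [-0.126, 1.563, 0.125]
ft_force: [-0.0, -0.3, -0.2]
width: 0.5
```

```bash
python3 - <<'E'
from h import *
basefit(cloud(dict(np.load("side0.npz"))))
tcpuv();d=ctrl.get_image("side");P=cloud(d);basefit(P);d2=ctrl.get_image("top");P2=cloud(d2);basefit(np.concatenate([P,P2]))
d=ctrl.get_image("wrist");save("w1.png",d,s=1);basefit(cloud(d))
E
```

```text
base uv [-113.6   16.6] yaw -6.9 fun 2.46 farL gap 48.2 farR gap 69.9 nearL75 [-159.2   97.7] nearR75 [-177.3  -51.2]
tcp uv [-174.1   96.1] z 31.2 t 3.48 F uv [-0.1 -0.3 -0.2]
base uv [-96.   12.5] yaw -11.7 fun 2.99 farL gap 24.0 farR gap 60.3 nearL75 [-134.7   97. ] nearR75 [-165.   -49.9]
base uv [-92.8   8. ] yaw -11.5 fun 2.05 farL gap 21.0 farR gap 56.8 nearL75 [-131.8   92.4] nearR75 [-161.6  -54.6]
base uv [-151.8   27.8] yaw 6.4 fun 6.47 farL gap 107.1 farR gap 87.2 nearL75 [-214.8   96.3] nearR75 [-198.2  -52.8]
```

>>> apply_moves(
  increments=[
    {"gripper":0,"delta_pos":[0,0,-3.1],"dr":[0,0,0]},
    {"gripper":0,"delta_pos":[0,-3.85,0],"dr":[0,0,0]},
    {"gripper":0,"delta_pos":[0,-3.85,0],"dr":[0,0,0]},
    {"gripper":0,"delta_pos":[0,-3.85,0],"dr":[0,0,0]},
    {"gripper":0,"delta_pos":[0,-3.85,0],"dr":[0,0,0]},
  ],
)

```text
t: 4.05
ee_pos: [515.9, -140.7, 30.6]
orientation: [-0.127, 1.564, 0.125]
ft_force: [1.2, 0.7, 0.6]
width: 0.3
```

>>> apply_moves(
  increments=[
    {"gripper":0,"delta_pos":[0,0,1.2],"dr":[0,0,0]},
    {"gripper":0,"delta_pos":[0,0,0.8],"dr":[0,0,0]},
    {"gripper":0,"delta_pos":[0,0,0.4],"dr":[0,0,0]},
    {"gripper":0,"delta_pos":[0,0,0.4],"dr":[0,0,0]},
    {"gripper":0,"delta_pos":[0,0,0.4],"dr":[0,0,0]},
  ],
)

```text
t: 4.47
ee_pos: [543.0, -132.1, 29.0]
orientation: [-0.126, 1.573, 0.128]
ft_force: [-8.3, -4.2, 2.0]
width: 0.3
```

>>> apply_moves(
  increments=[
    {"gripper":0,"delta_pos":[0,0,0.4],"dr":[0,0,0]},
    {"gripper":0,"delta_pos":[0,0,0.4],"dr":[0,0,0]},
    {"gripper":0,"delta_pos":[0,0,0.4],"dr":[0,0,0]},
    {"gripper":0,"delta_pos":[0,0,0.4],"dr":[0,0,0]},
    {"gripper":0,"delta_pos":[0,0,0.2],"dr":[0,0,0]},
  ],
)

```text
t: 4.88
ee_pos: [561.5, -129.0, 29.0]
orientation: [-0.127, 1.571, 0.128]
ft_force: [-7.7, -5.2, 1.4]
width: 0.4
```

```bash
cat > m.py <<'E'
from h import *
tcpuv();P=cloud(ctrl.get_image("side"));basefit(P);P2=cloud(ctrl.get_image("top"));basefit(np.concatenate([P,P2]))
E
python3 m.py
```

```text
tcp uv [-158.   -55.8] z 29.0 t 4.88 F uv [-8.5 -3.9  1.4]
base uv [-83.8  19.4] yaw -7.1 fun 2.57 farL gap 18.1 farR gap 40.3 nearL75 [-129.2  100.6] nearR75 [-147.7  -48.3]
base uv [-78.8  18.5] yaw -8.6 fun 1.63 farL gap 10.9 farR gap 38.0 nearL75 [-121.9  100.9] nearR75 [-144.5  -47.4]
```

>>> apply_moves(
  increments=[
    {"gripper":0,"delta_pos":[0,0,-3],"dr":[0,0,0]},
    {"gripper":0,"delta_pos":[0,3.8,0],"dr":[0,0,0]},
    {"gripper":0,"delta_pos":[0,3.8,0],"dr":[0,0,0]},
    {"gripper":0,"delta_pos":[0,3.8,0],"dr":[0,0,0]},
    {"gripper":0,"delta_pos":[0,3.6,0],"dr":[0,0,0]},
  ],
)

```text
t: 5.4
ee_pos: [509.1, 15.6, 29.7]
orientation: [-0.126, 1.567, 0.126]
ft_force: [0.4, -0.5, -1.2]
width: 0.1
```

>>> apply_moves(
  increments=[
    {"gripper":0,"delta_pos":[0,0,2],"dr":[0,0,0]},
    {"gripper":0,"delta_pos":[0,0,1.6],"dr":[0,0,0]},
    {"gripper":0,"delta_pos":[0,0,0.5],"dr":[0,0,0]},
    {"gripper":0,"delta_pos":[0,0,0.4],"dr":[0,0,0]},
    {"gripper":0,"delta_pos":[0,0,0.4],"dr":[0,0,0]},
  ],
)

```text
t: 5.82
ee_pos: [556.7, 21.2, 29.2]
orientation: [-0.126, 1.57, 0.126]
ft_force: [-9.9, 0.8, 8.7]
width: 0.3
```

```bash
python3 m.py; python3 -c "
from h import *
save('w2.png',ctrl.get_image('wrist'))"
```

```text
tcp uv [-139.    93.2] z 29.2 t 5.82 F uv [-9.6  2.4  8.7]
base uv [-76.9  19.5] yaw -7.9 fun 3.96 farL gap 10.0 farR gap 34.8 nearL75 [-121.   101.3] nearR75 [-141.7  -47.2]
base uv [-74.8  14.8] yaw -6.1 fun 3.54 farL gap 10.6 farR gap 29.8 nearL75 [-121.5   95.2] nearR75 [-137.5  -54. ]
```

View pics/w2.png

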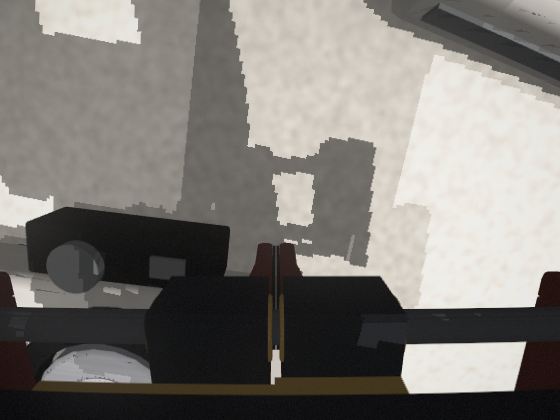

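>>> apply_moves(
  increments=[
    {"gripper":0,"delta_pos":[0,-0.15,0.4],"dr":[0,0,0]},
    {"gripper":0,"delta_pos":[0,-0.15,0.4],"dr":[0,0,0]},
    {"gripper":0,"delta_pos":[0,-0.15,0.4],"dr":[0,0,0]},
    {"gripper":0,"delta_pos":[0,-0.1,0.3],"dr":[0,0,0]},
    {"gripper":0,"delta_pos":[0,0,0],"dr":[0,0,0]},
  ],
)

```text
t: 6.38
ee_pos: [571.0, 17.2, 28.6]
orientation: [-0.124, 1.572, 0.125]
ft_force: [-5.0, 3.3, 1.4]
width: 0.7
```

```bash
cat > m.py <<'E'
from h import *
tcpuv();P=cloud(ctrl.get_image("side"));basefit(P);P2=cloud(ctrl.get_image("top"));d=ctrl.get_image("wrist");P3=cloud(d)
basefit(np.concatenate([P,P2,P3]))
# control box from wrist: dark, z 36-48
g=d["img"].astype(int).sum(2)
q=P3[(g<130)&(P3[...,2]>34)&(P3[...,2]<44)]
r=q[:,:2]-RC;r=np.stack([r@U,r@V],1);r=r[(r[:,0]>-220)&(r[:,0]<-60)]
if len(r)>50:
    b=cv2.minAreaRect(r.astype(np.float32));print("cbox",np.round(b[0],1),np.round(b[1],1),round(b[2],1),len(r))
E
python3 m.py
```

```text
tcp uv [-125.5   87. ] z 28.6 t 6.38 F uv [-4.4  4.1  1.4]
base uv [-66.   13.3] yaw -13.7 fun 4.24 farL gap -8.8 farR gap 33.9 nearL75 [-101.7   99.2] nearR75 [-137.2  -46.6]
base uv [-71.2   6.8] yaw -11.6 fun 2.78 farL gap -0.8 farR gap 35.5 nearL75 [-109.9   91.3] nearR75 [-140.2  -55.6]
cbox [-135.6   32. ] [123.2  26.3] 79.7 7765
```

>>> apply_moves(
  increments=[
    {"gripper":0,"delta_pos":[0,0,-2.7],"dr":[0,0,0]},
    {"gripper":0,"delta_pos":[0,0,-2.8],"dr":[0,0,0]},
    {"gripper":0,"delta_pos":[0,-3.8,0],"dr":[0,0,0]},
    {"gripper":0,"delta_pos":[0,-3.8,0],"dr":[0,0,0]},
    {"gripper":0,"delta_pos":[0,-3.8,0],"dr":[0,0,0]},
  ],
)

```text
t: 6.95
ee_pos: [537.0, -105.3, 29.5]
orientation: [-0.126, 1.567, 0.126]
ft_force: [0.1, 0.2, 0.4]
width: 0.3
```

>>> apply_moves(
  increments=[
    {"gripper":0,"delta_pos":[0,-2.9,0],"dr":[0,0,0]},
    {"gripper":0,"delta_pos":[0,0,1.4],"dr":[0,0,0]},
    {"gripper":0,"delta_pos":[0,0,0.8],"dr":[0,0,0]},
    {"gripper":0,"delta_pos":[0,-0.1,0.4],"dr":[0,0,0]},
    {"gripper":0,"delta_pos":[0,-0.1,0.4],"dr":[0,0,0]},
  ],
)

```text
t: 7.37
ee_pos: [569.5, -129.3, 28.9]
orientation: [-0.125, 1.573, 0.127]
ft_force: [-9.5, -4.0, 6.1]
width: 0.2
```

>>> apply_moves(
  increments=[
    {"gripper":0,"delta_pos":[0,-0.15,0.4],"dr":[0,0,0]},
    {"gripper":0,"delta_pos":[0,-0.15,0.4],"dr":[0,0,0]},
    {"gripper":0,"delta_pos":[0,-0.15,0.4],"dr":[0,0,0]},
    {"gripper":0,"delta_pos":[0,-0.15,0.4],"dr":[0,0,0]},
    {"gripper":0,"delta_pos":[0,0,0],"dr":[0,0,0]},
  ],
)

```text
t: 7.78
ee_pos: [586.3, -132.2, 28.8]
orientation: [-0.126, 1.572, 0.127]
ft_force: [-5.5, -2.9, 2.2]
width: 0.5
```

```bash
python3 m.py; python3 -c "
from h import *
save('s3.png',ctrl.get_image('side'),(190,130,350,290),3.7)"
```

```text
tcp uv [-134.   -62.9] z 28.8 t 7.78 F uv [-5.9 -2.   2.2]
base uv [-63.2  14.4] yaw -4.4 fun 2.69 farL gap 1.6 farR gap 15.2 nearL75 [-112.4   93.4] nearR75 [-123.8  -56.2]
base uv [-61.  14.] yaw -3.3 fun 1.57 farL gap 0.9 farR gap 11.3 nearL75 [-111.6   92.1] nearR75 [-120.2  -57.7]
cbox [-131.6   -8.5] [130.1  25.7] 86.6 6403
```

View pics/s3.png

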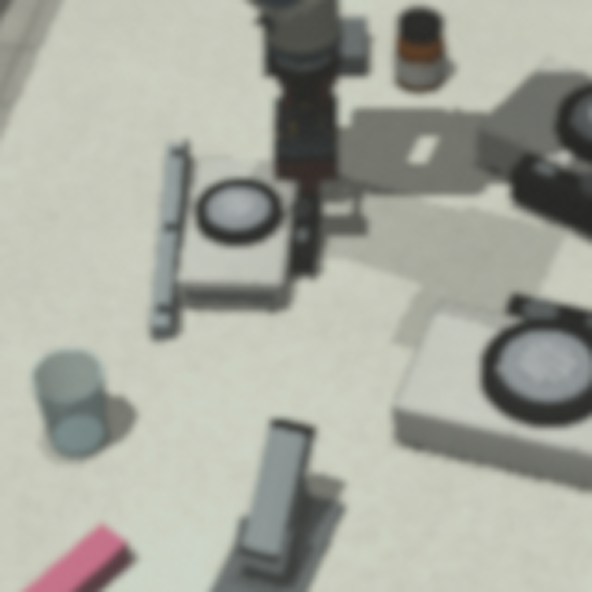

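>>> apply_moves(
  increments=[
    {"gripper":0,"delta_pos":[0,-0.1,0.4],"dr":[0,0,0]},
    {"gripper":0,"delta_pos":[0,-0.1,0.4],"dr":[0,0,0]},
    {"gripper":0,"delta_pos":[0,-0.1,0.4],"dr":[0,0,0]},
    {"gripper":0,"delta_pos":[0,0,0],"dr":[0,0,0]},
    {"gripper":0,"delta_pos":[0,0,-2.5],"dr":[0,0,0]},
  ],
)

```text
t: 8.4
ee_pos: [579.2, -137.2, 29.6]
orientation: [-0.128, 1.564, 0.126]
ft_force: [-0.0, -0.6, 0.5]
width: 0.4
```

>>> apply_moves(
  increments=[
    {"gripper":0,"delta_pos":[0,0,-2.3],"dr":[0,0,0]},
    {"gripper":0,"delta_pos":[0,3.8,0],"dr":[0,0,0]},
    {"gripper":0,"delta_pos":[0,3.8,0],"dr":[0,0,0]},
    {"gripper":0,"delta_pos":[0,3.8,0],"dr":[0,0,0]},
    {"gripper":0,"delta_pos":[0,3.2,0],"dr":[0,0,0]},
  ],
)

```text
t: 8.82
ee_pos: [529.0, 4.8, 29.3]
orientation: [-0.126, 1.568, 0.126]
ft_force: [1.1, -0.3, -0.4]
width: 0.5
```

>>> apply_moves(
  increments=[
    {"gripper":0,"delta_pos":[0,0.4,1.6],"dr":[0,0,0]},
    {"gripper":0,"delta_pos":[0,0,1.0],"dr":[0,0,0]},
    {"gripper":0,"delta_pos":[0,0,0.4],"dr":[0,0,0]},
    {"gripper":0,"delta_pos":[0,0,0.3],"dr":[0,0,0]},
    {"gripper":0,"delta_pos":[0,0,0.3],"dr":[0,0,0]},
  ],
)

```text
t: 9.23
ee_pos: [565.4, 11.3, 29.2]
orientation: [-0.124, 1.568, 0.124]
ft_force: [-0.1, 0.5, 0.4]
width: 0.3
```

```bash
python3 m.py
```

```text
tcp uv [-132.    82.1] z 29.2 t 9.23 F uv [-0.   0.5  0.4]
base uv [-50.8  13.9] yaw 1.0 fun 3.18 farL gap -2.7 farR gap -5.7 nearL75 [-107.1   88. ] nearR75 [-104.6  -62. ]
base uv [-51.3   9.5] yaw 0.1 fun 2.48 farL gap -3.7 farR gap -3.8 nearL75 [-106.3   84.5] nearR75 [-106.2  -65.5]
cbox [-127.9   25.5] [ 24.3 129.8] 3.7 5129
```

>>> apply_moves(
  increments=[
    {"gripper":0,"delta_pos":[0,0,0.5],"dr":[0,0,0]},
    {"gripper":0,"delta_pos":[0,0,0.3],"dr":[0,0,0]},
    {"gripper":0,"delta_pos":[0,-0.1,0.3],"dr":[0,0,0]},
    {"gripper":0,"delta_pos":[0,-0.1,0.2],"dr":[0,0,0]},
    {"gripper":0,"delta_pos":[0,0,0],"dr":[0,0,0]},
  ],
)

```text
t: 9.8
ee_pos: [575.9, 11.9, 28.8]
orientation: [-0.124, 1.573, 0.125]
ft_force: [-7.6, 1.0, 4.2]
width: 0.5
```

>>> apply_moves(
  increments=[
    {"gripper":0,"delta_pos":[0,0,0.2],"dr":[0,0,0]},
    {"gripper":0,"delta_pos":[0,0,0.2],"dr":[0,0,0]},
    {"gripper":0,"delta_pos":[0,0,0],"dr":[0,0,0]},
    {"gripper":0,"delta_pos":[0,0,0],"dr":[0,0,0]},
    {"gripper":0,"delta_pos":[0,0,0],"dr":[0,0,0]},
  ],
)

```text
t: 10.22
ee_pos: [575.8, 12.0, 28.4]
orientation: [-0.125, 1.581, 0.126]
ft_force: [-17.8, -2.5, 12.4]
width: 0.5
```

```bash
python3 m.py
```

```text
tcp uv [-121.6   81.2] z 28.4 t 10.22 F uv [-18.    0.3  12.4]
base uv [-48.9  13.9] yaw -2.3 fun 3.73 farL gap -9.8 farR gap -2.4 nearL75 [-100.8   91.1] nearR75 [-106.9  -58.8]
base uv [-55.2   9.7] yaw -0.5 fun 2.78 farL gap -0.5 farR gap 0.9 nearL75 [-109.6   85.2] nearR75 [-110.8  -64.8]
cbox [-123.4   24.6] [128.6  26.3] 89.8 6790
```

>>> apply_moves(
  increments=[
    {"gripper":0,"delta_pos":[0,0,-2.5],"dr":[0,0,0]},
    {"gripper":0,"delta_pos":[0,0,-2.8],"dr":[0,0,0]},
    {"gripper":0,"delta_pos":[0,-3.8,0],"dr":[0,0,0]},
    {"gripper":0,"delta_pos":[0,-3.8,0],"dr":[0,0,0]},
    {"gripper":0,"delta_pos":[0,-3.8,0],"dr":[0,0,0]},
  ],
)

```text
t: 10.78
ee_pos: [548.2, -109.3, 29.5]
orientation: [-0.126, 1.567, 0.126]
ft_force: [1.3, -0.8, -0.4]
width: 0.4
```

>>> apply_moves(
  increments=[
    {"gripper":0,"delta_pos":[0,-3.2,0],"dr":[0,0,0]},
    {"gripper":0,"delta_pos":[0,0,2.6],"dr":[0,0,0]},
    {"gripper":0,"delta_pos":[0,0,1.2],"dr":[0,0,0]},
    {"gripper":0,"delta_pos":[0,0,0.4],"dr":[0,0,0]},
    {"gripper":0,"delta_pos":[0,-0.1,0.4],"dr":[0,0,0]},
  ],
)

```text
t: 11.2
ee_pos: [599.0, -133.6, 29.2]
orientation: [-0.125, 1.568, 0.125]
ft_force: [-1.1, 0.2, 1.5]
width: 0.4
```

>>> apply_moves(
  increments=[
    {"gripper":0,"delta_pos":[0,-0.1,0.3],"dr":[0,0,0]},
    {"gripper":0,"delta_pos":[0,0,0.2],"dr":[0,0,0]},
    {"gripper":0,"delta_pos":[0,0,0.2],"dr":[0,0,0]},
    {"gripper":0,"delta_pos":[0,0,0],"dr":[0,0,0]},
    {"gripper":0,"delta_pos":[0,0,0],"dr":[0,0,0]},
  ],
)

```text
t: 11.62
ee_pos: [598.9, -133.3, 28.5]
orientation: [-0.125, 1.58, 0.128]
ft_force: [-18.1, -6.5, 13.1]
width: 0.8
```

```bash
python3 m.py
```

```text
tcp uv [-121.8  -66. ] z 28.5 t 11.62 F uv [-18.9  -3.5  13.1]
base uv [-56.  14.] yaw -0.4 fun 2.74 farL gap 0.4 farR gap 1.6 nearL75 [-110.5   89.4] nearR75 [-111.5  -60.6]
base uv [-54.4  14.8] yaw 0.6 fun 1.59 farL gap 0.4 farR gap -1.6 nearL75 [-110.2   89.2] nearR75 [-108.6  -60.8]
cbox [-123.6  -11.9] [ 26.2 128. ] 0.1 7191
```

>>> apply_moves(
  increments=[
    {"gripper":0,"delta_pos":[0,0,-2.5],"dr":[0,0,0]},
    {"gripper":0,"delta_pos":[-1,0,-3],"dr":[0,0,0]},
    {"gripper":0,"delta_pos":[-4,0,0],"dr":[0,0,0]},
    {"gripper":0,"delta_pos":[-4,0,0],"dr":[0,0,0]},
    {"gripper":0,"delta_pos":[-4,0,0],"dr":[0,0,0]},
  ],
)

```text
t: 12.18
ee_pos: [549.5, -141.6, 160.0]
orientation: [-0.125, 1.57, 0.126]
ft_force: [0.4, -0.2, 0.5]
width: 0.3
```

>>> apply_moves(
  increments=[
    {"gripper":0,"delta_pos":[-4,1,0],"dr":[0,0,0]},
    {"gripper":0,"delta_pos":[-3,2,0],"dr":[0,0,0]},
    {"gripper":0,"delta_pos":[0,3.8,0],"dr":[0,0,0]},
    {"gripper":0,"delta_pos":[0,3.8,0],"dr":[0,0,0]},
    {"gripper":0,"delta_pos":[0,3.8,0],"dr":[0,0,0]},
  ],
)

```text
t: 12.6
ee_pos: [527.6, 1.3, 230.1]
orientation: [-0.125, 1.566, 0.125]
ft_force: [0.5, -0.8, -0.6]
width: 0.2
```

>>> apply_moves(
  increments=[
    {"gripper":0,"delta_pos":[0,3.8,0],"dr":[0,0,0]},
    {"gripper":0,"delta_pos":[0,3.8,0],"dr":[0,0,0]},
    {"gripper":0,"delta_pos":[0,3.8,0],"dr":[0,0,0]},
    {"gripper":0,"delta_pos":[0,3.8,0],"dr":[0,0,0]},
    {"gripper":0,"delta_pos":[0,3.8,0],"dr":[0,0,0]},
  ],
)

```text
t: 13.02
ee_pos: [496.9, 189.2, 229.2]
orientation: [-0.126, 1.568, 0.125]
ft_force: [0.6, 0.3, -0.2]
width: 0.3
```

>>> apply_moves(
  increments=[
    {"gripper":100,"delta_pos":[0,3,0],"dr":[0,0,0]},
    {"gripper":100,"delta_pos":[0,0,0],"dr":[0.12,0,0]},
    {"gripper":100,"delta_pos":[0,0,0],"dr":[0.12,0,0]},
    {"gripper":100,"delta_pos":[0,0,0],"dr":[0.12,0,0]},
    {"gripper":100,"delta_pos":[0,0,0],"dr":[0.12,0,0]},
  ],
)

```text
t: 13.43
ee_pos: [492.6, 217.4, 228.9]
orientation: [0.254, 1.557, -0.256]
ft_force: [-0.9, 0.2, -0.1]
width: 30.3
```

```bash
python3 - <<'E'
from h import *
tcpuv();d=ctrl.get_image("top");np.savez("top1.npz",**d);P=cloud(d);basefit(P)
P0=cloud(dict(np.load("top0.npz")))
for lo,hi in((60,75),(75,90),(90,105),(105,118),(118,140)):
    q=comp(P0,lo,hi,(440,640,200,480)); r=cv2.minAreaRect(q[:,:2].astype(np.float32))
    print(lo,np.round(q.mean(0),1),np.round(r[0],1),np.round(r[1],1),round(r[2],1),len(q))
ang=np.radians(-101.); rx=np.array([np.cos(ang),np.sin(ang),0]); bz=(rx+[0,0,1])/2**.5
ty=np.array([-rx[1],rx[0],0]); tx=-bz; Rt=np.stack([tx,ty,np.cross(tx,ty)],1); np.save("Rt.npy",Rt)
print(Rt)
plan([520,245,200],down(np.radians(-11)))
o=ctrl.get_obs();print(R.from_matrix(down(np.radians(-11)).T@Rt).as_rotvec(),o["qpos"])
save("t1.png",d,(200,90,440,270),3)
E
```

```text
tcp uv [-171.3  297.2] z 228.9 t 13.43 F uv [-0.9  0.3 -0.1]
base uv [-55.8   7.8] yaw -0.7 fun 1.24 farL gap -0.3 farR gap 1.9 nearL75 [-109.8   83.5] nearR75 [-111.7  -66.5]
60 [541.7 359.3  66.4] [542.8 358.2] [19.3 49.3] 75.8 71
75 [539.1 344.9  82.6] [539.3 345.8] [17.9 32.7] 83.4 53
90 [536.9 329.8  97.4] [537.8 330.4] [15.3 35. ] 78.9 46
105 [526.2 277.5 112.8] [527.  278.6] [13.9 34.6] 73.1 51
118 [529.9 294.2 125.5] [530.4 294.3] [33.8 35. ] 73.2 135
[[ 0.13492233  0.98162718 -0.13492233]
 [ 0.69411524 -0.190809   -0.69411524]
 [-0.70710678  0.         -0.70710678]]
t 13.48 at [492.7 217.3 228.9] F [ 0.5 -0.3  0. ] w 34.4
 turn first: [ 1.43  -0.     0.002] then shift cm: [ 2.89  2.15 -3.24]
[8.93515368e-18 7.85398163e-01 5.23492829e-18] [ 3.93291224e-01  2.99509496e-01  1.82216982e+00 -4.23917617e-05
  1.02130649e+00 -8.44997085e-01]
```

View pics/t1.png

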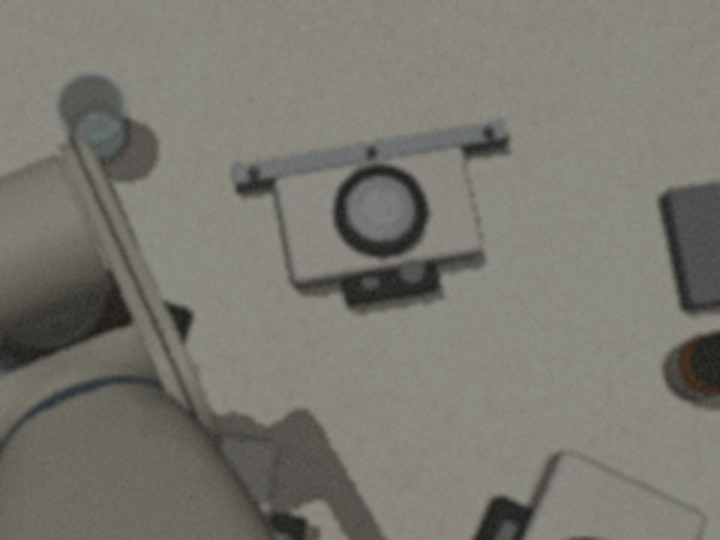

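>>> apply_moves(
  increments=[
    {"gripper":100,"delta_pos":[0,0,0],"dr":[0.119,0,0]},
    {"gripper":100,"delta_pos":[0,0,0],"dr":[0.119,0,0]},
    {"gripper":100,"delta_pos":[0,0,0],"dr":[0.119,0,0]},
    {"gripper":100,"delta_pos":[0,0,0],"dr":[0.119,0,0]},
    {"gripper":100,"delta_pos":[0,0,0],"dr":[0.119,0,0]},
  ],
)

```text
t: 13.9
ee_pos: [493.0, 217.0, 229.0]
orientation: [0.716, 1.45, -0.717]
ft_force: [1.0, 1.0, 1.2]
width: 67.5
```

>>> apply_moves(
  increments=[
    {"gripper":100,"delta_pos":[0,0,0],"dr":[0.119,0,0]},
    {"gripper":100,"delta_pos":[0,0,0],"dr":[0.119,0,0]},
    {"gripper":100,"delta_pos":[0,0,0],"dr":[0.119,0,0]},
    {"gripper":100,"delta_pos":[0,0,0],"dr":[0.119,0,0]},
    {"gripper":100,"delta_pos":[0,0,0],"dr":[0.119,0,0]},
  ],
)

```text
t: 14.32
ee_pos: [493.0, 217.0, 229.0]
orientation: [1.166, 1.236, -1.168]
ft_force: [0.8, -0.6, -0.1]
width: 87.7
```

>>> apply_moves(
  increments=[
    {"gripper":100,"delta_pos":[0,0,0],"dr":[0.119,0,0]},
    {"gripper":100,"delta_pos":[0,0,0],"dr":[0.119,0,0]},
    {"gripper":100,"delta_pos":[0,0,0],"dr":[0,0.112,0]},
    {"gripper":100,"delta_pos":[0,0,0],"dr":[0,0.112,0]},
    {"gripper":100,"delta_pos":[0,0,0],"dr":[0,0.112,0]},
  ],
)

```text
t: 14.73
ee_pos: [493.6, 217.7, 229.9]
orientation: [1.605, 1.344, -1.13]
ft_force: [-1.0, 0.6, -0.5]
width: 87.6
```

>>> apply_moves(
  increments=[
    {"gripper":100,"delta_pos":[0,0,0],"dr":[0,0.112,0]},
    {"gripper":100,"delta_pos":[0,0,0],"dr":[0,0.112,0]},
    {"gripper":100,"delta_pos":[0,0,0],"dr":[0,0.112,0]},
    {"gripper":100,"delta_pos":[0,0,0],"dr":[0,0.112,0]},
    {"gripper":100,"delta_pos":[0,0,0],"dr":[0,0,0]},
  ],
)

```text
t: 15.15
ee_pos: [492.0, 215.6, 227.3]
orientation: [1.936, 1.619, -0.802]
ft_force: [-1.4, -0.2, -1.2]
width: 87.6
```

```bash
python3 - <<'E'
from h import *
Rt=np.load("Rt.npy");plan([520,245,158],Rt);plan([533.5,314,87.3],Rt);print(ctrl.get_obs()["qpos"])
E
```

```text
t 15.15 at [492.  215.6 227.3] F [-1.4 -0.2 -1.2] w 87.6
 turn first: [ 0.008 -0.002  0.011] then shift cm: [7.32 2.19 2.48]
t 15.15 at [492.  215.6 227.3] F [-1.4 -0.2 -1.2] w 87.6
 turn first: [ 0.008 -0.002  0.011] then shift cm: [17.29  2.2   2.51]
[-0.01468416  0.32256737  2.06407526  1.05061046  0.93696042 -0.57157819]
```

>>> apply_moves(
  increments=[
    {"gripper":100,"delta_pos":[1,1.1,1.25],"dr":[0.008,0,0.011]},
    {"gripper":100,"delta_pos":[1,1.1,1.25],"dr":[0,0,0]},
    {"gripper":100,"delta_pos":[2.5,0,0],"dr":[0,0,0]},
    {"gripper":100,"delta_pos":[2.5,0,0],"dr":[0,0,0]},
    {"gripper":100,"delta_pos":[0,0,0],"dr":[0,0,0]},
  ],
)

```text
t: 15.57
ee_pos: [520.1, 246.1, 159.6]
orientation: [1.94, 1.607, -0.81]
ft_force: [-0.6, -0.2, -0.5]
width: 88.0
```

```bash
python3 - <<'E'
from h import *
Rt=np.load("Rt.npy");plan([533.5,314,87.3],Rt)
d=ctrl.get_image("wrist");save("w4.png",d);P=cloud(d);o=ctrl.get_obs()
q=comp(P,60,140,(480,600,250,400));Rc=R.from_rotvec(o["orientation"]).as_matrix()
l=(q-o["ee_pos"])@Rc
for a in range(50,150,15):
    m=l[(l[:,0]>a)&(l[:,0]<a+15)]
    if len(m)>20: print(a,len(m),"y",np.percentile(m[:,1],[2,50,98]).round(1),"z",np.percentile(m[:,2],[2,50,98]).round(1))
E
```

```text
t 15.57 at [520.1 246.1 159.6] F [-0.6 -0.2 -0.5] w 88.0
 turn first: [0.002 0.005 0.004] then shift cm: [10.01  0.02  0.22]
50 2688 y [-14.6   1.5  18. ] z [-15.1   0.2  18.3]
65 244 y [-14.5   1.6  18. ] z [-15.3 -15.  -14.7]
80 221 y [-14.6   1.6  18.1] z [-15.3 -15.1 -14.8]
95 170 y [-14.4   1.7  18. ] z [-15.4 -15.2 -14.9]
110 132 y [-14.3   2.5  17.9] z [-15.5 -15.2 -14.9]
125 140 y [-14.5   1.8  18. ] z [-15.5 -15.3 -15. ]
140 283 y [-21.9   1.8  25.6] z [-15.6 -15.   -4.1]
```

View pics/w4.png

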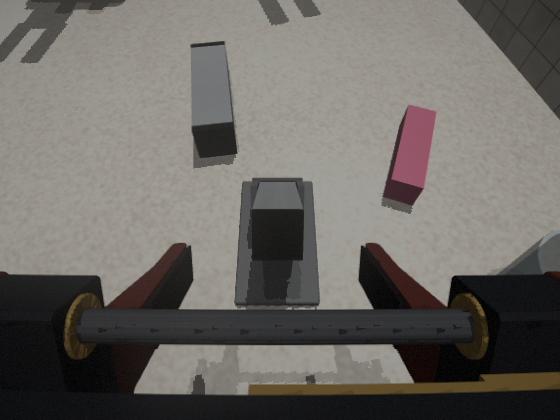

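Wrist view: the bar's black end at (278,230) is centred between the open fingers, in its rest, with the pink bar at (410,155) and the larger bar at (213,100) well clear. The offset is under 2 mm, so I advance and grip.

>>> apply_moves(
  increments=[
    {"gripper":100,"delta_pos":[2.5,0.17,0.16],"dr":[0,0,0]},
    {"gripper":100,"delta_pos":[2.5,0,0],"dr":[0,0,0]},
    {"gripper":100,"delta_pos":[2.5,0,0],"dr":[0,0,0]},
    {"gripper":100,"delta_pos":[1.5,0,0],"dr":[0,0,0]},
    {"gripper":100,"delta_pos":[1.0,0,0],"dr":[0,0,0]},
  ],
)

```text
t: 16.03
ee_pos: [536.5, 313.1, 90.2]
orientation: [1.943, 1.605, -0.805]
ft_force: [-0.8, 0.6, -0.0]
width: 87.9
```

>>> apply_moves(
  increments=[
    {"gripper":30,"delta_pos":[0,0,0],"dr":[0,0,0]},
    {"gripper":20,"delta_pos":[0,0,0],"dr":[0,0,0]},
    {"gripper":10,"delta_pos":[0,0,0],"dr":[0,0,0]},
    {"gripper":0,"delta_pos":[0,0,0],"dr":[0,0,0]},
    {"gripper":0,"delta_pos":[0,0,0],"dr":[0,0,0]},
  ],
)

```text
t: 16.45
ee_pos: [537.2, 311.5, 91.1]
orientation: [1.947, 1.602, -0.805]
ft_force: [-0.3, 0.4, 0.5]
width: 58.0
```

>>> apply_moves(
  increments=[
    {"gripper":0,"delta_pos":[0,0,0],"dr":[0,0,0]},
    {"gripper":0,"delta_pos":[0,0,0],"dr":[0,0,0]},
    {"gripper":0,"delta_pos":[0,0,0],"dr":[0,0,0]},
    {"gripper":0,"delta_pos":[0,0,0],"dr":[0,0,0]},
    {"gripper":0,"delta_pos":[0,0,0],"dr":[0,0,0]},
  ],
)

```text
t: 16.87
ee_pos: [535.6, 312.4, 90.1]
orientation: [1.945, 1.606, -0.806]
ft_force: [-4.2, 1.1, 2.1]
width: 34.2
```

>>> apply_moves(
  increments=[
    {"gripper":0,"delta_pos":[0,0,0],"dr":[0,0,0]},
    {"gripper":0,"delta_pos":[-0.4,0,-0.4],"dr":[0,0,0]},
    {"gripper":0,"delta_pos":[-1,0,-1],"dr":[0,0,0]},
    {"gripper":0,"delta_pos":[-1.5,0,-1.5],"dr":[0,0,0]},
    {"gripper":0,"delta_pos":[-2,0,-2],"dr":[0,0,0]},
  ],
)

```text
t: 17.28
ee_pos: [535.9, 311.5, 158.2]
orientation: [1.945, 1.603, -0.811]
ft_force: [0.2, 0.8, -2.0]
width: 33.8
```

>>> apply_moves(
  increments=[
    {"gripper":0,"delta_pos":[-2,0,-2],"dr":[0,0,0]},
    {"gripper":0,"delta_pos":[-2,0,-2],"dr":[0,0,0]},
    {"gripper":0,"delta_pos":[-1.5,0,-1.5],"dr":[0,0,0]},
    {"gripper":0,"delta_pos":[-0.6,0,-0.6],"dr":[0,0,0]},
    {"gripper":0,"delta_pos":[0,0,0],"dr":[0,0,0]},
  ],
)

```text
t: 17.7
ee_pos: [537.9, 312.3, 248.2]
orientation: [1.948, 1.6, -0.8]
ft_force: [-0.1, -0.2, -2.7]
width: 34.2
```

```bash
python3 - <<'E'
from h import *
plan([570,170,200],down(np.radians(-11)))
E
```

```text
t 17.7 at [537.9 312.3 248.2] F [-0.1 -0.2 -2.7] w 34.2
 turn first: [ 0.002 -0.785 -0.007] then shift cm: [ 4.82  5.87 13.36]
```

>>> apply_moves(
  increments=[
    {"gripper":0,"delta_pos":[0,0,0],"dr":[0,-0.112,0]},
    {"gripper":0,"delta_pos":[0,0,0],"dr":[0,-0.112,0]},
    {"gripper":0,"delta_pos":[0,0,0],"dr":[0,-0.112,0]},
    {"gripper":0,"delta_pos":[0,0,0],"dr":[0,-0.112,0]},
    {"gripper":0,"delta_pos":[0,0,0],"dr":[0,-0.112,0]},
  ],
)

```text
t: 18.12
ee_pos: [536.1, 311.8, 244.4]
orientation: [1.532, 1.262, -1.215]
ft_force: [-0.2, -0.1, -2.9]
width: 33.9
```

>>> apply_moves(
  increments=[
    {"gripper":0,"delta_pos":[0,0,0],"dr":[0,-0.112,0]},
    {"gripper":0,"delta_pos":[0,0,0],"dr":[0,-0.113,0]},
    {"gripper":0,"delta_pos":[0,1.4,3.4],"dr":[0,0,0]},
    {"gripper":0,"delta_pos":[0,1.5,3.4],"dr":[0,0,0]},
    {"gripper":0,"delta_pos":[0,1.5,3.4],"dr":[0,0,0]},
  ],
)

```text
t: 18.53
ee_pos: [558.8, 204.6, 241.9]
orientation: [1.351, 1.124, -1.342]
ft_force: [-0.3, -0.6, -2.2]
width: 33.9
```

>>> apply_moves(
  increments=[
    {"gripper":0,"delta_pos":[0,1.5,3.2],"dr":[0,0,0]},
    {"gripper":0,"delta_pos":[3,0,0],"dr":[0,0,0]},
    {"gripper":0,"delta_pos":[4,0,0],"dr":[0,0,0]},
    {"gripper":0,"delta_pos":[3,0,0],"dr":[0,0,0]},
    {"gripper":0,"delta_pos":[0,0,0],"dr":[0,0,0]},
  ],
)

```text
t: 18.95
ee_pos: [563.6, 169.1, 136.4]
orientation: [1.347, 1.126, -1.355]
ft_force: [-1.6, -0.2, -3.6]
width: 33.5
```

```bash
python3 - <<'E'
from h import *
plan([570,170,80],down(np.radians(-11)))
d=ctrl.get_image("side");P=cloud(d);o=ctrl.get_obs();t=o["ee_pos"]
q=P.reshape(-1,3);q=q[np.isfinite(q[:,0])];q=q[(abs(q[:,:2]-t[:2])<45).all(1)&(q[:,2]>20)&(q[:,2]<t[2]-20)]
for z in range(20,140,10):
    m=q[(q[:,2]>z)&(q[:,2]<z+10)]
    if len(m)>3: print(z,len(m),np.median(m,0).round(1))
save("s5.png",d,(180,130,420,330),3)
E
```

```text
t 18.95 at [563.6 169.1 136.4] F [-1.6 -0.2 -3.6] w 33.5
 turn first: [ 0.001 -0.005  0.012] then shift cm: [ 5.64  0.61 -0.21]
50 6 [555.1 185.3  56.7]
60 21 [555.2 187.9  64.9]
70 31 [558.8 187.1  74.4]
80 20 [558.7 186.9  85.9]
90 28 [556.5 187.4  94. ]
100 25 [558.  186.9 103.3]
110 26 [557.6 187.1 113.7]
```

>>> apply_moves(
  increments=[
    {"gripper":0,"delta_pos":[2,0,0],"dr":[0,-0.005,0.012]},
    {"gripper":0,"delta_pos":[2,0,0],"dr":[0,0,0]},
    {"gripper":0,"delta_pos":[1,0,0],"dr":[0,0,0]},
    {"gripper":0,"delta_pos":[0.3,0,0],"dr":[0,0,0]},
    {"gripper":0,"delta_pos":[0.2,0,0],"dr":[0,0,0]},
  ],
)

```text
t: 19.42
ee_pos: [569.9, 171.3, 89.8]
orientation: [1.357, 1.106, -1.336]
ft_force: [0.6, 0.4, -3.0]
width: 34.2
```

>>> apply_moves(
  increments=[
    {"gripper":0,"delta_pos":[0.1,0,0],"dr":[0,0,0]},
    {"gripper":0,"delta_pos":[0.1,0,0],"dr":[0,0,0]},
    {"gripper":0,"delta_pos":[0,0,0],"dr":[0,0,0]},
    {"gripper":0,"delta_pos":[0,0,0],"dr":[0,0,0]},
    {"gripper":0,"delta_pos":[0,0,0],"dr":[0,0,0]},
  ],
)

```text
t: 19.83
ee_pos: [569.8, 171.1, 87.9]
orientation: [1.358, 1.105, -1.335]
ft_force: [0.4, 0.4, -2.7]
width: 33.7
```

>>> apply_moves(
  increments=[
    {"gripper":0,"delta_pos":[0.3,0,0],"dr":[0,0,0]},
    {"gripper":0,"delta_pos":[0.2,0,0],"dr":[0,0,0]},
    {"gripper":0,"delta_pos":[0.1,0,0],"dr":[0,0,0]},
    {"gripper":0,"delta_pos":[0.1,0,0],"dr":[0,0,0]},
    {"gripper":0,"delta_pos":[0,0,0],"dr":[0,0,0]},
  ],
)

```text
t: 20.25
ee_pos: [569.4, 170.9, 79.9]
orientation: [1.357, 1.106, -1.337]
ft_force: [0.3, 0.2, -2.8]
width: 33.8
```

>>> apply_moves(
  increments=[
    {"gripper":0,"delta_pos":[0.1,0,0],"dr":[0,0,0]},
    {"gripper":0,"delta_pos":[0.1,0,0],"dr":[0,0,0]},
    {"gripper":0,"delta_pos":[0.1,0,0],"dr":[0,0,0]},
    {"gripper":0,"delta_pos":[0,0,0],"dr":[0,0,0]},
    {"gripper":0,"delta_pos":[0,0,0],"dr":[0,0,0]},
  ],
)

```text
t: 20.67
ee_pos: [569.7, 171.1, 77.9]
orientation: [1.357, 1.106, -1.336]
ft_force: [-2.1, -0.6, 5.0]
width: 33.7
```

```bash
python3 - <<'E'
from h import *
plan([569.7,171.1,77.9],down(np.radians(-11)))
E
```

```text
t 20.67 at [569.7 171.1  77.9] F [-2.1 -0.6  5. ] w 33.7
 turn first: [ 0.001 -0.005 -0.013] then shift cm: [-0.   -0.01 -0.  ]
```

>>> apply_moves(
  increments=[
    {"gripper":60,"delta_pos":[0,0,0],"dr":[0,0,0]},
    {"gripper":80,"delta_pos":[0,0,0],"dr":[0,0,0]},
    {"gripper":80,"delta_pos":[0,0,0],"dr":[0,0,0]},
    {"gripper":80,"delta_pos":[0,0,0],"dr":[0,0,0]},
    {"gripper":80,"delta_pos":[0,0,0],"dr":[0,0,0]},
  ],
)

```text
t: 21.08
ee_pos: [569.7, 171.0, 77.2]
orientation: [1.357, 1.106, -1.336]
ft_force: [1.4, 0.3, -0.5]
width: 63.6
```

>>> apply_moves(
  increments=[
    {"gripper":80,"delta_pos":[-1,0,0],"dr":[0,0,0]},
    {"gripper":80,"delta_pos":[-2,0,0],"dr":[0,0,0]},
    {"gripper":80,"delta_pos":[-3,0,0],"dr":[0,0,0]},
    {"gripper":80,"delta_pos":[-3,0,0],"dr":[0,0,0]},
    {"gripper":80,"delta_pos":[-3,0,0],"dr":[0,0,0]},
  ],
)

```text
t: 21.5
ee_pos: [567.7, 170.6, 199.1]
orientation: [1.357, 1.106, -1.336]
ft_force: [1.2, 0.4, 0.3]
width: 70.2
```

```bash
python3 - <<'E'
from h import *
d=ctrl.get_image("wrist");P=cloud(d);o=ctrl.get_obs();plan([569.7,171.1,78],down(np.radians(-11)))
q=comp(P,110,130,(500,640,100,240));r=cv2.minAreaRect(q[:,:2].astype(np.float32));print("top",q.mean(0).round(1),np.percentile(q[:,2],[5,95]).round(1),np.round(r[0],1),np.round(r[1],1),r[2])
save("w6.png",d)
E
```

```text
t 21.55 at [571.  171.6 205.4] F [2.9 0.6 3.6] w 70.9
 turn first: [ 0.001 -0.009 -0.021] then shift cm: [12.74 -0.12  0.07]
top [571.5 171.3 119.9] [118.6 121.2] [571.4 170.2] [34.9 34.1] 78.83747863769531
```

View pics/w6.png

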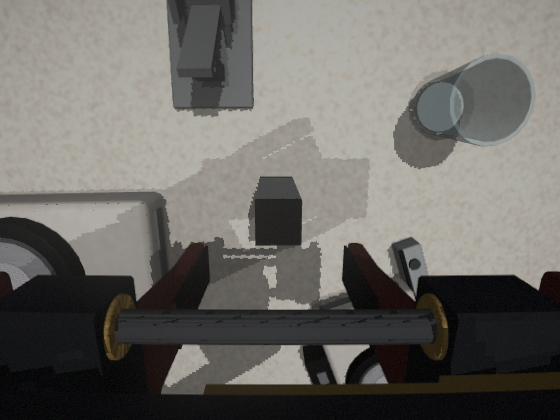

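The bar stands upright at (278,215) between the fingers, with the empty rest at (210,60) and the beaker untouched at (490,95). I now regrasp it from above.

>>> apply_moves(
  increments=[
    {"gripper":80,"delta_pos":[2,0,0],"dr":[0,-0.005,-0.013]},
    {"gripper":80,"delta_pos":[4,0,0],"dr":[0,0,0]},
    {"gripper":80,"delta_pos":[4,0,0],"dr":[0,0,0]},
    {"gripper":80,"delta_pos":[2,0.1,0.1],"dr":[0,0,0]},
    {"gripper":80,"delta_pos":[0,0,0],"dr":[0,0,0]},
  ],
)

```text
t: 21.97
ee_pos: [566.0, 168.6, 73.3]
orientation: [1.343, 1.116, -1.355]
ft_force: [-0.1, -0.6, 0.0]
width: 70.1
```

>>> apply_moves(
  increments=[
    {"gripper":30,"delta_pos":[0,0,0],"dr":[0,0,0]},
    {"gripper":20,"delta_pos":[0,0,0],"dr":[0,0,0]},
    {"gripper":0,"delta_pos":[0,0,0],"dr":[0,0,0]},
    {"gripper":0,"delta_pos":[0,0,0],"dr":[0,0,0]},
    {"gripper":0,"delta_pos":[0,0,0],"dr":[0,0,0]},
  ],
)

```text
t: 22.38
ee_pos: [569.9, 169.9, 78.8]
orientation: [1.35, 1.112, -1.346]
ft_force: [-0.0, -0.2, 0.9]
width: 40.2
```

>>> apply_moves(
  increments=[
    {"gripper":0,"delta_pos":[0,0,0],"dr":[0,0,0]},
    {"gripper":0,"delta_pos":[0,0,0],"dr":[0,0,0]},
    {"gripper":0,"delta_pos":[0,0,0],"dr":[0,0,0]},
    {"gripper":0,"delta_pos":[0,0,0],"dr":[0,0,0]},
    {"gripper":0,"delta_pos":[0,0,0],"dr":[0,0,0]},
  ],
)

```text
t: 22.8
ee_pos: [569.7, 169.8, 78.3]
orientation: [1.349, 1.112, -1.347]
ft_force: [-0.5, 0.2, 6.8]
width: 33.8
```

```bash
python3 - <<'E'
from h import *
P=cloud(dict(np.load("top1.npz")));V1=dict(np.load("top1.npz"))["img"].astype(int)
c=RC+U*-55.6+V*6
print("guess c",c)
# retainer: inlier z; collar points
m=(np.hypot(P[...,0]-c[0],P[...,1]-c[1])<70)&(P[...,2]>52)&(P[...,2]<68)
q=P[m];(cc,r)=cv2.minEnclosingCircle(q[:,:2].astype(np.float32));print("collar mean",q.mean(0).round(1),"enc",np.round(cc,1),round(r,1),len(q))
b=m&(V1.sum(2)>330);q=P[b];print("disc bright",q.mean(0).round(1),len(q),np.percentile(q[:,:2],[2,98],axis=0).round(1))
plan([569.7,171.1,200],down(np.radians(-11)))
E
```

```text
guess c [652.85084394 -51.7691057 ]
collar mean [651.8 -49.6  60. ] enc [647.6 -54.6] 52.8 739
disc bright [650.7 -46.   61.2] 248 [[626.3 -68.8]
 [674.1 -22.2]]
t 22.8 at [569.7 169.8  78.3] F [-0.5  0.2  6.8] w 33.8
 turn first: [ 0.001 -0.001 -0.001] then shift cm: [-12.17  -0.03  -0.13]
```

>>> apply_moves(
  increments=[
    {"gripper":0,"delta_pos":[-1,0,0],"dr":[0,0,0]},
    {"gripper":0,"delta_pos":[-3,0,0],"dr":[0,0,0]},
    {"gripper":0,"delta_pos":[-3.5,0,0],"dr":[0,0,0]},
    {"gripper":0,"delta_pos":[-3,0,0],"dr":[0,0,0]},
    {"gripper":0,"delta_pos":[0,1.75,2.86],"dr":[0,0,0]},
  ],
)

```text
t: 23.22
ee_pos: [582.8, 142.3, 188.7]
orientation: [1.352, 1.112, -1.338]
ft_force: [1.6, 0.8, -3.5]
width: 33.6
```

>>> apply_moves(
  increments=[
    {"gripper":0,"delta_pos":[0,1.75,2.86],"dr":[0,0,0]},
    {"gripper":0,"delta_pos":[0,1.75,2.86],"dr":[0,0,0]},
    {"gripper":0,"delta_pos":[0,1.75,2.86],"dr":[0,0,0]},
    {"gripper":0,"delta_pos":[0,1.75,2.86],"dr":[0,0,0]},
    {"gripper":0,"delta_pos":[0,1.75,2.86],"dr":[0,0,0]},
  ],
)

```text
t: 23.63
ee_pos: [639.5, -20.3, 182.5]
orientation: [1.348, 1.114, -1.349]
ft_force: [0.2, 0.0, -2.8]
width: 33.6
```

>>> apply_moves(
  increments=[
    {"gripper":0,"delta_pos":[0,1.75,2.86],"dr":[0,0,0]},
    {"gripper":0,"delta_pos":[0,0,0],"dr":[0,0,0]},
    {"gripper":0,"delta_pos":[0,0,0],"dr":[0,0,0]},
    {"gripper":0,"delta_pos":[0,0,0],"dr":[0,0,0]},
    {"gripper":0,"delta_pos":[0,0,0],"dr":[0,0,0]},
  ],
)

```text
t: 24.05
ee_pos: [650.7, -49.1, 182.1]
orientation: [1.347, 1.115, -1.348]
ft_force: [-0.1, 0.5, -2.8]
width: 33.8
```

```bash
python3 - <<'E'
from h import *
plan([651.8,-50.5,160],down(np.radians(-11)))
d=ctrl.get_image("wrist");P=cloud(d);g=d["img"].astype(int).sum(2)
save("w7.png",d)
for n in("wrist","side"):
    d=ctrl.get_image(n);P=cloud(d);g=d["img"].astype(int).sum(2)
    m=(np.hypot(P[...,0]-652,P[...,1]+50)<60)&(P[...,2]>52)&(P[...,2]<66)
    q=P[m]; 
    if len(q)<30: print(n,"few",len(q)); continue
    (cc,r)=cv2.minEnclosingCircle(q[:,:2].astype(np.float32));print(n,len(q),q.mean(0).round(1),"enc",np.round(cc,1),round(r,1),np.percentile(q[:,:2],[1,99],axis=0).round(1))
save("s7.png",d,(200,120,360,280),3.7)
E
```

```text
t 24.05 at [650.7 -49.1 182.1] F [-0.1  0.5 -2.8] w 33.8
 turn first: [ 0.002 -0.     0.001] then shift cm: [2.21 0.14 0.12]
wrist 4650 [657.8 -36.5  59.4] enc [653.7 -51.3] 46.0 [[610.1 -81.1]
 [697.2  -7. ]]
side 299 [648.2 -40.5  58.1] enc [649.4 -45.2] 50.4 [[606.6 -84.3]
 [693.7   2.3]]
```

View pics/w7.png

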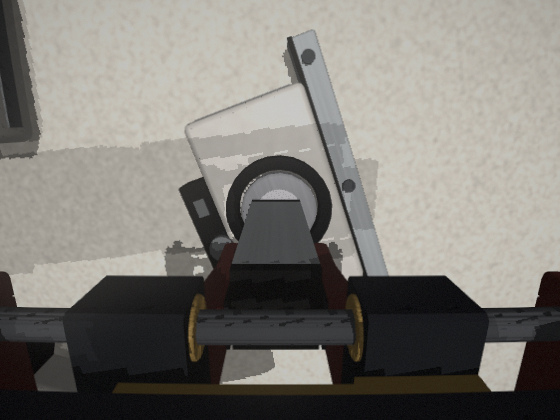

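Wrist view: the bar is centred over the disc (280,200), and the base far edge lies along the rail. The fitted collar circle has radius 46.0 (as specified) and centre (653.7,-51.3). I apply a small correction and go down.

>>> apply_moves(
  increments=[
    {"gripper":0,"delta_pos":[0,0.35,0.22],"dr":[0,0,0]},
    {"gripper":0,"delta_pos":[1.5,0,0],"dr":[0,0,0]},
    {"gripper":0,"delta_pos":[1.5,0,0],"dr":[0,0,0]},
    {"gripper":0,"delta_pos":[0.7,0,0],"dr":[0,0,0]},
    {"gripper":0,"delta_pos":[0,0,0],"dr":[0,0,0]},
  ],
)

```text
t: 24.62
ee_pos: [653.3, -52.6, 143.4]
orientation: [1.346, 1.116, -1.351]
ft_force: [-0.4, -0.3, -3.6]
width: 34.3
```

>>> apply_moves(
  increments=[
    {"gripper":0,"delta_pos":[0.2,0,0],"dr":[0,0,0]},
    {"gripper":0,"delta_pos":[0.2,0,0],"dr":[0,0,0]},
    {"gripper":0,"delta_pos":[0.2,0,0],"dr":[0,0,0]},
    {"gripper":0,"delta_pos":[0.1,0,0],"dr":[0,0,0]},
    {"gripper":0,"delta_pos":[0,0,0],"dr":[0,0,0]},
  ],
)

```text
t: 25.03
ee_pos: [654.7, -53.0, 138.7]
orientation: [1.348, 1.112, -1.348]
ft_force: [0.6, 0.5, -3.4]
width: 34.1
```

>>> apply_moves(
  increments=[
    {"gripper":0,"delta_pos":[0.1,0,0],"dr":[0,0,0]},
    {"gripper":0,"delta_pos":[0.1,0,0],"dr":[0,0,0]},
    {"gripper":0,"delta_pos":[0.1,0,0],"dr":[0,0,0]},
    {"gripper":0,"delta_pos":[0,0,0],"dr":[0,0,0]},
    {"gripper":0,"delta_pos":[0,0,0],"dr":[0,0,0]},
  ],
)

```text
t: 25.45
ee_pos: [654.7, -53.0, 135.9]
orientation: [1.348, 1.112, -1.348]
ft_force: [-1.8, -0.1, 4.7]
width: 33.6
```

>>> apply_moves(
  increments=[
    {"gripper":0,"delta_pos":[0.1,0,0],"dr":[0,0,0]},
    {"gripper":0,"delta_pos":[0.1,0,0],"dr":[0,0,0]},
    {"gripper":0,"delta_pos":[0.1,0,0],"dr":[0,0,0]},
    {"gripper":0,"delta_pos":[0,0,0],"dr":[0,0,0]},
    {"gripper":0,"delta_pos":[0,0,0],"dr":[0,0,0]},
  ],
)

```text
t: 25.87
ee_pos: [654.8, -53.0, 132.6]
orientation: [1.348, 1.112, -1.348]
ft_force: [-2.0, -0.2, 3.9]
width: 34.1
```

>>> apply_moves(
  increments=[
    {"gripper":0,"delta_pos":[0.1,0,0],"dr":[0,0,0]},
    {"gripper":0,"delta_pos":[0.1,0,0],"dr":[0,0,0]},
    {"gripper":0,"delta_pos":[0.1,0,0],"dr":[0,0,0]},
    {"gripper":0,"delta_pos":[0,0,0],"dr":[0,0,0]},
    {"gripper":0,"delta_pos":[0,0,0],"dr":[0,0,0]},
  ],
)

```text
t: 26.28
ee_pos: [654.8, -53.1, 131.2]
orientation: [1.348, 1.112, -1.348]
ft_force: [-5.7, 0.6, 16.0]
width: 34.2
```

>>> apply_moves(
  increments=[
    {"gripper":0,"delta_pos":[0.1,0,0],"dr":[0,0,0]},
    {"gripper":0,"delta_pos":[0.1,0,0],"dr":[0,0,0]},
    {"gripper":0,"delta_pos":[0,0,0],"dr":[0,0,0]},
    {"gripper":0,"delta_pos":[0,0,0],"dr":[0,0,0]},
    {"gripper":0,"delta_pos":[0,0,0],"dr":[0,0,0]},
  ],
)

```text
t: 26.7
ee_pos: [655.0, -53.1, 131.0]
orientation: [1.349, 1.112, -1.347]
ft_force: [-8.7, 1.2, 28.7]
width: 33.8
```

>>> apply_moves(
  increments=[
    {"gripper":0,"delta_pos":[-0.5,0,0],"dr":[0,0,0]},
    {"gripper":0,"delta_pos":[-1.5,0,0],"dr":[0,0,0]},
    {"gripper":0,"delta_pos":[-2,0,0],"dr":[0,0,0]},
    {"gripper":0,"delta_pos":[-1.6,0,0],"dr":[0,0,0]},
    {"gripper":0,"delta_pos":[0,0,0],"dr":[0,0,0]},
  ],
)

```text
t: 27.12
ee_pos: [656.2, -53.2, 185.8]
orientation: [1.35, 1.109, -1.345]
ft_force: [1.5, 0.2, -2.6]
width: 34.1
```

```bash
python3 - <<'E'
from h import *
plan([570,170,186],down(np.radians(-11)))
d=ctrl.get_image("wrist");P=cloud(d);g=d["img"].astype(int).sum(2)
h=np.hypot(P[...,0]-653.7,P[...,1]+51.3)
for nm,m in(("disc",(h<30)),("rim",(h>37)&(h<44))):
    z=P[...,2][m&(P[...,2]>48)&(P[...,2]<66)];print(nm,len(z),np.percentile(z,[10,50,90]).round(1))
m=(h<60)&(P[...,2]>56)&(P[...,2]<66);q=P[m];cc,r=cv2.minEnclosingCircle(q[:,:2].astype(np.float32));print(cc,r)
E
```

```text
t 27.12 at [656.2 -53.2 185.8] F [ 1.5  0.2 -2.6] w 34.1
 turn first: [ 0.001 -0.    -0.005] then shift cm: [-2.000e-02 -1.272e+01 -2.026e+01]
disc 1744 [52.3 53.3 54.3]
rim 1712 [58.3 59.2 60.1]
(653.5650024414062, -51.55418395996094) 45.99814224243164
```

>>> apply_moves(
  increments=[
    {"gripper":0,"delta_pos":[0,-1.8,-2.9],"dr":[0,0,0]},
    {"gripper":0,"delta_pos":[0,-1.8,-2.9],"dr":[0,0,0]},
    {"gripper":0,"delta_pos":[0,-1.8,-2.9],"dr":[0,0,0]},
    {"gripper":0,"delta_pos":[0,-1.8,-2.9],"dr":[0,0,0]},
    {"gripper":0,"delta_pos":[0,-1.8,-2.9],"dr":[0,0,0]},
  ],
)

```text
t: 27.58
ee_pos: [591.8, 107.4, 181.2]
orientation: [1.347, 1.114, -1.351]
ft_force: [0.6, -0.4, -2.9]
width: 33.8
```

>>> apply_moves(
  increments=[
    {"gripper":0,"delta_pos":[0,-1.8,-2.9],"dr":[0,0,0]},
    {"gripper":0,"delta_pos":[0,-1.8,-2.9],"dr":[0,0,-0.002]},
    {"gripper":0,"delta_pos":[2.5,0,0],"dr":[0,0,0]},
    {"gripper":0,"delta_pos":[3,0,0],"dr":[0,0,0]},
    {"gripper":0,"delta_pos":[2,0,0],"dr":[0,0,0]},
  ],
)

```text
t: 28.0
ee_pos: [566.9, 170.7, 104.8]
orientation: [1.344, 1.117, -1.351]
ft_force: [-0.7, -0.4, -4.0]
width: 33.9
```

>>> apply_moves(
  increments=[
    {"gripper":0,"delta_pos":[1,0,0],"dr":[0,0,0]},
    {"gripper":0,"delta_pos":[0.6,0,0],"dr":[0,0,0]},
    {"gripper":0,"delta_pos":[0.4,0,0],"dr":[0,0,0]},
    {"gripper":0,"delta_pos":[0.2,0,0],"dr":[0,0,0]},
    {"gripper":0,"delta_pos":[0,0,0],"dr":[0,0,0]},
  ],
)

```text
t: 28.42
ee_pos: [569.5, 170.1, 86.6]
orientation: [1.348, 1.114, -1.349]
ft_force: [0.1, 0.3, -3.4]
width: 33.8
```

```bash
python3 - <<'E'
from h import *
plan([570,170,78],down(np.radians(-11)))
E
```

```text
t 28.42 at [569.5 170.1  86.6] F [ 0.1  0.3 -3.4] w 33.8
 turn first: [ 0.001 -0.     0.001] then shift cm: [0.86 0.05 0.  ]
```

>>> apply_moves(
  increments=[
    {"gripper":0,"delta_pos":[0.3,0,0],"dr":[0,0,0]},
    {"gripper":0,"delta_pos":[0.2,0,0],"dr":[0,0,0]},
    {"gripper":0,"delta_pos":[0.1,0,0],"dr":[0,0,0]},
    {"gripper":0,"delta_pos":[0.1,0,0],"dr":[0,0,0]},
    {"gripper":0,"delta_pos":[0,0,0],"dr":[0,0,0]},
  ],
)

```text
t: 28.83
ee_pos: [569.0, 170.2, 79.3]
orientation: [1.347, 1.115, -1.35]
ft_force: [0.5, 0.3, -3.4]
width: 33.9
```

>>> apply_moves(
  increments=[
    {"gripper":0,"delta_pos":[0.1,0,0],"dr":[0,0,0]},
    {"gripper":0,"delta_pos":[0.1,0,0],"dr":[0,0,0]},
    {"gripper":0,"delta_pos":[0,0,0],"dr":[0,0,0]},
    {"gripper":0,"delta_pos":[0,0,0],"dr":[0,0,0]},
    {"gripper":0,"delta_pos":[0,0,0],"dr":[0,0,0]},
  ],
)

```text
t: 29.25
ee_pos: [569.2, 170.3, 78.3]
orientation: [1.348, 1.114, -1.349]
ft_force: [-2.7, -0.9, 5.7]
width: 34.2
```

On the bench. I release, rise, and move clear.

>>> apply_moves(
  increments=[
    {"gripper":60,"delta_pos":[0,0,0],"dr":[0,0,0]},
    {"gripper":80,"delta_pos":[0,0,0],"dr":[0,0,0]},
    {"gripper":80,"delta_pos":[0,0,0],"dr":[0,0,0]},
    {"gripper":80,"delta_pos":[0,0,0],"dr":[0,0,0]},
    {"gripper":80,"delta_pos":[0,0,0],"dr":[0,0,0]},
  ],
)

```text
t: 29.67
ee_pos: [569.1, 170.2, 77.3]
orientation: [1.347, 1.115, -1.35]
ft_force: [0.3, 0.7, -0.4]
width: 64.1
```

>>> apply_moves(
  increments=[
    {"gripper":80,"delta_pos":[-1,0,0],"dr":[0,0,0]},
    {"gripper":80,"delta_pos":[-2,0,0],"dr":[0,0,0]},
    {"gripper":80,"delta_pos":[-3,0,0],"dr":[0,0,0]},
    {"gripper":80,"delta_pos":[-3,0,0],"dr":[0,0,0]},
    {"gripper":80,"delta_pos":[-3,0,0],"dr":[0,0,0]},
  ],
)

```text
t: 30.08
ee_pos: [569.0, 170.1, 199.1]
orientation: [1.347, 1.115, -1.35]
ft_force: [0.3, -0.0, 0.2]
width: 70.7
```

>>> apply_moves(
  increments=[
    {"gripper":80,"delta_pos":[-3,0,0],"dr":[0,0,0]},
    {"gripper":80,"delta_pos":[0,-3,-3],"dr":[0,0,0]},
    {"gripper":80,"delta_pos":[0,-3,-3],"dr":[0,0,0]},
    {"gripper":80,"delta_pos":[0,-3,-3],"dr":[0,0,0]},
    {"gripper":80,"delta_pos":[0,-3,-3],"dr":[0,0,0]},
  ],
)

```text
t: 30.5
ee_pos: [475.0, 309.2, 228.7]
orientation: [1.349, 1.114, -1.349]
ft_force: [-0.1, 0.8, 0.2]
width: 70.2
```

>>> apply_moves(
  increments=[
    {"gripper":80,"delta_pos":[0,0,-3],"dr":[0,0,0]},
    {"gripper":80,"delta_pos":[0,0,-3],"dr":[0,0,0]},
    {"gripper":80,"delta_pos":[0,0,-3],"dr":[0,0,0]},
    {"gripper":80,"delta_pos":[0,0,0],"dr":[0,0,0]},
    {"gripper":80,"delta_pos":[0,0,0],"dr":[0,0,0]},
  ],
)

```text
t: 30.92
ee_pos: [492.7, 397.7, 227.8]
orientation: [1.346, 1.116, -1.348]
ft_force: [-0.1, -0.8, 1.1]
width: 70.0
```

```bash
python3 - <<'E'
from h import *
tcpuv();d=ctrl.get_image("top");P=cloud(d);basefit(P)
P0=cloud(dict(np.load("top0.npz")))
q=comp(P,110,130,(520,620,120,220));r=cv2.minAreaRect(q[:,:2].astype(np.float32));print("bar top",q.mean(0).round(1),np.round(r[0],1),np.round(r[1],1))
for n,c,lo in(("jar",(493,-354),70),("slide",(618,-377),28),("beaker",(720,221),75),("rail",(721,-47),18)):
    for X in(P0,P):
        b=(c[0]-70,c[0]+70,c[1]-70,c[1]+70) if n!="rail" else (640,800,-230,130)
        q=comp(X,lo,100 if n!="rail" else 32,b);print(n,q.mean(0).round(1),len(q))
save("t9.png",d,(150,70,460,280),2.5);save("s9.png",ctrl.get_image("side"),(190,130,350,290),3.7)
E
```

```text
tcp uv [-142.7  475.1] z 227.8 t 30.92 F uv [-0.2 -0.7  1.1]
base uv [-54.7   7.9] yaw -0.5 fun 1.24 farL gap -1.1 farR gap 0.5 nearL75 [-109.    83.4] nearR75 [-110.4  -66.6]
bar top [568.4 172.3 119.9] [569.6 172.4] [34.  34.7]
jar [ 495.5 -357.8   84.9] 311
jar [ 495.5 -357.9   84.8] 308
slide [ 620.3 -381.4   35.5] 1038
slide [ 620.3 -381.6   35.4] 1031
beaker [752.4 228.6  86.5] 179
beaker [753.2 228.7  86.5] 176
rail [719.7 -46.4  25.7] 769
rail [721.7 -46.5  25.7] 646
```

View pics/t9.png

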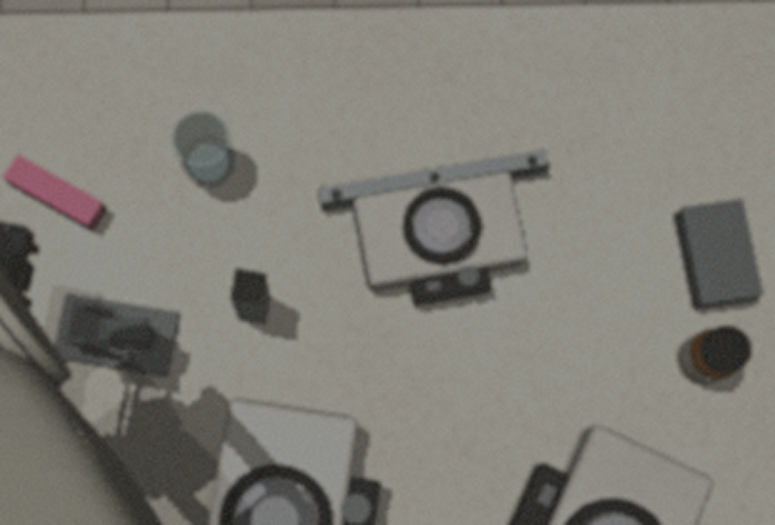

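View pics/s9.png

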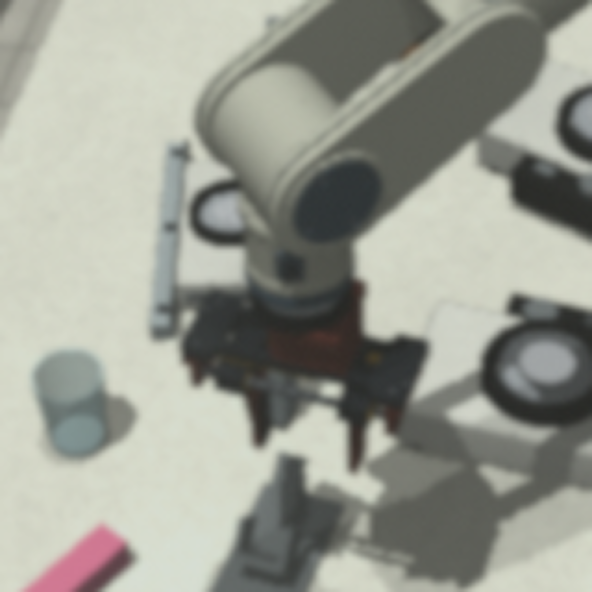

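The top view shows the base flush on the rail (440,175), the bar standing at (250,293), and the jar, slide box and beaker unmoved. I hand the job in.

```bash
python3 -c "
from workcell import ctrl
print(ctrl.close_job())"
```

```text
the job is handed in; nothing more can be done
None
```

The job is done as asked and handed in at about 31 s, inside the 72 s limit.

- **Base:** I pushed its near corners in turn in seven short pushes, by the estimates turning it no more than about 14° from square to the rail. In the final pushes the near-face contact at both corners agreed within 0.2 mm. The last camera fit gave far-face gaps of −1.1 and +0.5 mm at −0.5°, which is within the camera error. The base sits about 6–8 mm left of the rail's centre.
- **Bar:** I lifted it straight out of its rest, stood it on the bench and let go, then took it again from above.
- **Retainer:** I pressed it straight down with the bar to about 29 N. Afterwards its top measured 53.3 mm, against 53 when fully home. The fingers never touched it.
- **Finish:** The bar stands alone at about (569, 172), with its top measured at 119.9 mm. The jar and slide box measured within 0.2 mm of where they started and the beaker within 0.8 mm. The gripper was clear of everything.
- **Disagreements:** While the arm hid the base, the camera fits were up to about 10 mm off. For those pushes I relied on contact positions and forces, and on a clear view afterwards.

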